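# Transfer a row of sample tubes to the empty rack in the same order

## Task

Move the four capped sample tubes from the coloured cups on the metal storage strip into the wells of the empty pale rack, keeping their order as counted from the magenta end block: the tube stored next to the strip's magenta block goes into the well next to the rack's magenta block, and so on along the row. Keep the tubes upright, set each one down on the floor of its well without dropping it, and let go.

Things in the scene. Friction and masses are not known exactly. Their poses are not given: they have to be found in the camera images.
- tube_blue: loose upright sample tube, frosted white with a blue cap, 90 mm tall, about 55 g: body 30 mm in diameter up to 72 mm, round cap 36 mm in diameter from 72 to 90 mm (grip it there, fingers closing across the row: neighbours stand 58 mm apart). Flat foot. Origin: centre of its underside; z up. It starts in the cup of its colour, up to 5 mm off centre, its foot 12 mm above the bench
- tube_red: loose upright sample tube, frosted white with a red cap, 90 mm tall, about 55 g: body 30 mm in diameter up to 72 mm, round cap 36 mm in diameter from 72 to 90 mm (grip it there, fingers closing across the row: neighbours stand 58 mm apart). Flat foot. Origin: centre of its underside; z up. It starts in the cup of its colour, up to 5 mm off centre, its foot 12 mm above the bench
- tube_yellow: loose upright sample tube, frosted white with a yellow cap, 90 mm tall, about 55 g: body 30 mm in diameter up to 72 mm, round cap 36 mm in diameter from 72 to 90 mm (grip it there, fingers closing across the row: neighbours stand 58 mm apart). Flat foot. Origin: centre of its underside; z up. It starts in the cup of its colour, up to 5 mm off centre, its foot 12 mm above the bench
- tube_green: loose upright sample tube, frosted white with a green cap, 90 mm tall, about 55 g: body 30 mm in diameter up to 72 mm, round cap 36 mm in diameter from 72 to 90 mm (grip it there, fingers closing across the row: neighbours stand 58 mm apart). Flat foot. Origin: centre of its underside; z up. It starts in the cup of its colour, up to 5 mm off centre, its foot 12 mm above the bench
- cup_blue: fixed shallow blue round cup on the strip, 54 mm outside, 48 mm inside, 14 mm tall, floor 4 mm thick; it shows throughout where in the row the blue tube was stored. Origin: centre of its underside, 8 mm above the bench; axes parallel to the strip's
- cup_red: fixed shallow red round cup on the strip, 54 mm outside, 48 mm inside, 14 mm tall, floor 4 mm thick; it shows throughout where in the row the red tube was stored. Origin: centre of its underside, 8 mm above the bench; axes parallel to the strip's
- cup_yellow: fixed shallow yellow round cup on the strip, 54 mm outside, 48 mm inside, 14 mm tall, floor 4 mm thick; it shows throughout where in the row the yellow tube was stored. Origin: centre of its underside, 8 mm above the bench; axes parallel to the strip's
- cup_green: fixed shallow green round cup on the strip, 54 mm outside, 48 mm inside, 14 mm tall, floor 4 mm thick; it shows throughout where in the row the green tube was stored. Origin: centre of its underside, 8 mm above the bench; axes parallel to the strip's
- strip: fixed aluminium strip, 262 x 68 x 8 mm, with the four cups in a row at y = +87, +29, -29, -87 mm, colours in any order. A magenta end block (50 x 18 mm, top at 34 mm, centre at y = +131 mm) marks the end where counting starts. Origin: on the bench under the middle of the row; y along the row towards the magenta block, z up. Left or right, any yaw
- rack: fixed pale blue-grey rack, 262 x 68 mm, empty: four round wells, 50 mm wide, at x = 0, y = +87, +29, -29, -87 mm; well rims 30 mm and well floors 6 mm above the bench. A magenta end block like the strip's (top at 34 mm, centre at y = +131 mm) marks its first end. Origin: on the bench under the middle of the row; y along the row towards the magenta block, z up. Left or right, any yaw
Things that resemble listed ones, but are neither listed nor needed, are in the scene too. What is shaped like the tube_red but black or pink is not meant. Leave any pink look-alike of the tube_yellow alone.

How it is judged (in metres and radians):
At the end, for the whole second after the job is handed in: Every tube stands in the rack's well with the same number, counted from the magenta block, as its colour's cup has on the strip: within 15 mm of the well's centre along each rack axis, its underside within 4 mm of the rack's floor, within 0.1 rad of upright and slower than 0.02 m/s (((y of cup_blue in the frame of strip between 0.075 and 0.099 m and y of tube_blue in the frame of rack between 0.072 and 0.102 m) or (y of cup_blue in the frame of strip between 0.017 and 0.041 m and y of tube_blue in the frame of rack between 0.014 and 0.044 m) or (y of cup_blue in the frame of strip between -0.041 and -0.017 m and y of tube_blue in the frame of rack between -0.044 and -0.014 m) or (y of cup_blue in the frame of strip between -0.099 and -0.075 m and y of tube_blue in the frame of rack between -0.102 and -0.072 m)) and x of tube_blue in the frame of rack between -0.015 and 0.015 m and z of tube_blue in the frame of rack between 0.002 and 0.01 m and angle between each of tube_blue, tube_red, tube_yellow, tube_green's own z axis and vertical below 0.1 rad and linear speed of each of tube_blue, tube_red, tube_yellow, tube_green below 0.02 m/s and ((y of cup_red in the frame of strip between 0.075 and 0.099 m and y of tube_red in the frame of rack between 0.072 and 0.102 m) or (y of cup_red in the frame of strip between 0.017 and 0.041 m and y of tube_red in the frame of rack between 0.014 and 0.044 m) or (y of cup_red in the frame of strip between -0.041 and -0.017 m and y of tube_red in the frame of rack between -0.044 and -0.014 m) or (y of cup_red in the frame of strip between -0.099 and -0.075 m and y of tube_red in the frame of rack between -0.102 and -0.072 m)) and x of tube_red in the frame of rack between -0.015 and 0.015 m and z of tube_red in the frame of rack between 0.002 and 0.01 m and ((y of cup_yellow in the frame of strip between 0.075 and 0.099 m and y of tube_yellow in the frame of rack between 0.072 and 0.102 m) or (y of cup_yellow in the frame of strip between 0.017 and 0.041 m and y of tube_yellow in the frame of rack between 0.014 and 0.044 m) or (y of cup_yellow in the frame of strip between -0.041 and -0.017 m and y of tube_yellow in the frame of rack between -0.044 and -0.014 m) or (y of cup_yellow in the frame of strip between -0.099 and -0.075 m and y of tube_yellow in the frame of rack between -0.102 and -0.072 m)) and x of tube_yellow in the frame of rack between -0.015 and 0.015 m and z of tube_yellow in the frame of rack between 0.002 and 0.01 m and ((y of cup_green in the frame of strip between 0.075 and 0.099 m and y of tube_green in the frame of rack between 0.072 and 0.102 m) or (y of cup_green in the frame of strip between 0.017 and 0.041 m and y of tube_green in the frame of rack between 0.014 and 0.044 m) or (y of cup_green in the frame of strip between -0.041 and -0.017 m and y of tube_green in the frame of rack between -0.044 and -0.014 m) or (y of cup_green in the frame of strip between -0.099 and -0.075 m and y of tube_green in the frame of rack between -0.102 and -0.072 m)) and x of tube_green in the frame of rack between -0.015 and 0.015 m and z of tube_green in the frame of rack between 0.002 and 0.01 m); the robot touches nothing.
It fails at once if a tube is tipped more than 45 degrees (angle between any of tube_blue, tube_red, tube_yellow, tube_green's own z axis and vertical above 0.785 rad).
It fails at once if a tube is dropped (faster than 0.6 m/s while the fingers do not touch it, a free fall of about 18 mm) ((linear speed of tube_blue above 0.6 m/s and contact force between tube_blue and the fingers below 0.02 N) or (linear speed of tube_red above 0.6 m/s and contact force between tube_red and the fingers below 0.02 N) or (linear speed of tube_yellow above 0.6 m/s and contact force between tube_yellow and the fingers below 0.02 N) or (linear speed of tube_green above 0.6 m/s and contact force between tube_green and the fingers below 0.02 N)).
It also fails if it takes over 104 s, if anything falls off the work surface, if the arm or the gripper's body presses on something with over 40 N, if the wrist force passes 120 N, or if a joint passes its speed limit or range.

## Robot

A 6-joint arm with a two-finger parallel gripper is mounted at the origin on the work surface. World frame = base frame: x ahead of the robot, y to its left, z up, the work surface at z = 0. Lengths are in m, angles in degrees, forces in N, time in s.
With the tool pointing down it reaches from about 0.375 to 0.9 m from the base axis. Payload 3.1 kg.
Tool frame: the origin (TCP) lies between the finger pads; the fingertips stand 17 mm ahead of it and the grasp point (between the pads) lies 2 mm behind it (finger_overhang is the z of the fingertips in the tool frame, in m); z points along the fingers, y is the direction in which the jaws open and shut (so a half turn about z gives the same grasp; the last joint's range is limited). The gripper opens to 85 mm and grips with 20 to 120 N. Pads are 22 mm wide; open, the fingers measure 114 mm over their backs; the gripper's body (76 mm by 85 mm) begins 54 mm behind the grasp point. The pads swing forward as they close: fully open they stand 13 mm farther back than shut.
Start: joints at [-76.977, 30.224, 82.088, -0, 67.689, -10.227], TCP at [0.247, -0.574, 0.22] pointing down, gripper open.
Joint ranges: [-176.69, 176.69], [-43.24, 126.21], [12.49, 139.97], [-82, 262], [0, 151.66], [-163.58, 163.58]. Speed limits (degrees/s): [159.86, 159.86, 180, 180, 180, 180].

## Interface

Orientations are given as [roll, pitch, yaw] about the fixed x, y, z axes, in that order (R = Rz(yaw) Ry(pitch) Rx(roll)).
In Python, from plant import * gives the robot as it stands. The module is installed in compiled form; this text tells all that it offers.
- The arm moves only by the tool servo_tool, never from a script. Its argument "increments" is a list of rows, each a list of 2 entries, a list of its own where there are three numbers: the shift along the tool's x, y, z in units of 150 mm (1.0 is 150 mm), then the turn about the tool's z in units of 360 degrees (1.0 is 360 degrees). In form: [[[tx, ty, tz], roll], ...]. A call has 1 to 12 rows; each row is the pose to reach, as a shift and turn from the pose measured when the call began, along the tool's axes at that moment, turning the shorter way round; what a row does not reach only later rows make up. A row lasts 1/10 s, in which the tool goes at most 50 mm and 8.59 degrees, less where a joint would pass 70% of its speed; a pose out of reach is approached as far as the arm can. A call with a number of a shift or a turn outside -1 to 1 is refused whole. A call with a gripper value outside its range is refused whole. "hand" is the closure, from -1 (fully open) to 1 (shut), so that 0 is half open, set as the call begins (left out, the last holds). The fingers move at their own pace and stop on an object; "squeeze" is the grip in N (left out, the last holds). Time passes only in rows, so rows that repeat a pose let the fingers close. It gives the time, the measured TCP pose, the force and the opening at its end, in the units of the state.
- state(): the state, without advancing time (a new reading comes with each control period).
- read_camera(name): name is "scene" or "top"; returns a dict with "pixels" (384x512x3 uint8, red, green, blue), "mtx" (3x3 intrinsics, pixels), "R" (3x3) and "t" (3): a world point X has camera coordinates R X + t. Camera axes: x right, y down, z forward; pixel columns grow to the right and rows downward; lengths in m; the calibration is good to about 2 mm. A picture is of the moment at which its call begins. There is no depth.
- sign_off(): hands the job in, once; it reports no verdict.
The state is a dict: "t": time; "q": joint angles; "joint_vel": joint speeds; "tau": joint torques, N m; "eef_pos": TCP position; "tcp_rot": TCP orientation; "ft_force": force on the tool from outside, world axes, zero at the start; "moment": the same for the moment, N m; "width": finger opening in m.
Only numpy, scipy, OpenCV 4.12 (cv2) and the standard library are available. Lean on these libraries where they do the work, as an engineer would, in place of code of your own. Each camera call takes 0.05 s, during which the arm holds its last target.

## Working session

There is one attempt and no reset: what is moved stays moved. The work goes in short steps, Python scripts to look and compute and a tool call to move; the robot and the scene stay as the last step left them, time stands still between calls to the robot, and variables do not carry over. Pictures are saved under pics/ and viewed, and the job is handed in when it is done.

Besides the shell and the picture viewer there is one more tool, called after "Emit:" as name(argument=value, ...), one argument or row to a line, values as JSON. servo_tool: Moves the arm, as the interface text tells. Its arguments: {"type":"object","properties":{"increments":{"type":"array","items":{"type":"array"}},"hand":{"type":"number"},"squeeze":{"type":"number"}},"required":["increments"]}

```bash
mkdir -p pics
python3 - <<'E'
from plant import *
import cv2,numpy as np
print(state())
for n in("scene","top"):
    d=read_camera(n); cv2.imwrite(f"pics/{n}0.png",d["pixels"][:,:,::-1]); np.savez(f"{n}0.npz",**d)
    print(n,d["mtx"].tolist(),(-d["R"].T@d["t"]).round(3),d["R"].round(3).tolist())
E
```

```text
{'t': 0.0, 'q': array([-7.69785039e+01,  3.02794404e+01,  8.21557702e+01, -5.55959548e-04,
        6.76878014e+01, -1.02279612e+01]), 'joint_vel': array([ 0.0246589 ,  0.01241233, -0.03731115, -0.0249285 ,  0.01387286,
       -0.02205781]), 'tau': array([ 1.22269757e-03, -4.42344511e+01, -1.78020823e+01, -1.59908172e-04,
        8.39797460e-03, -9.94358942e-07]), 'eef_pos': array([ 0.24656111, -0.57352058,  0.21923196]), 'tcp_rot': array([-1.79878852e+02, -2.13368879e-02,  2.32496464e+01]), 'ft_force': array([ 0.63451552, -0.35125156,  0.01361273]), 'moment': array([-0.0049415 , -0.0085953 , -0.00191831]), 'width': 0.08540056456983357}
scene [[462.7943060736968, 0.0, 257.81091794050343], [0.0, 462.7943060736968, 194.92327283802183], [0.0, 0.0, 1.0]] [1.045 0.115 0.674] [[-0.223, 0.975, -0.012], [0.744, 0.162, -0.648], [-0.629, -0.153, -0.762]]
top [[395.41800017078964, 0.0, 257.1245445564016], [0.0, 395.41800017078964, 200.2037779805983], [0.0, 0.0, 1.0]] [ 0.446 -0.002  0.941] [[0.01, -1.0, 0.001], [-0.998, -0.01, -0.069], [0.069, -0.0, -0.998]]
```

View pics/scene0.png

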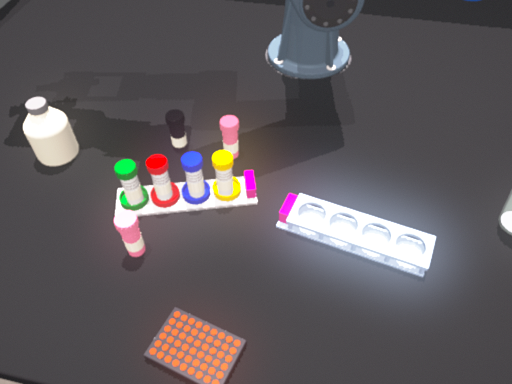

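View pics/top0.png

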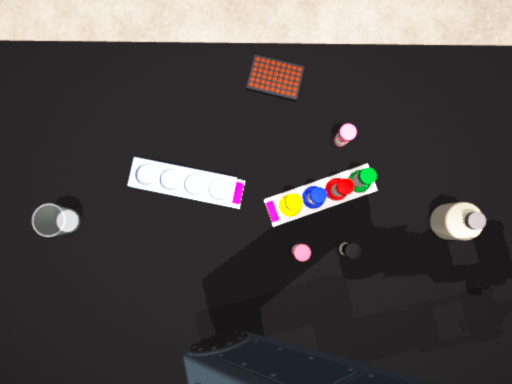

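Run:
```python
import cv2,numpy as np
t=np.load("top0.npz")["pixels"][:,:,::-1]; s=np.load("scene0.npz")["pixels"][:,:,::-1]
a=cv2.resize(t[145:235,120:385],None,fx=3,fy=3,interpolation=cv2.INTER_CUBIC)
b=cv2.resize(s[140:275,110:275],None,fx=3,fy=3,interpolation=cv2.INTER_CUBIC)
cv2.imwrite("pics/a1.png",a);cv2.imwrite("pics/b1.png",b)
for n,im in(("top",t),("scene",s)):
    h=cv2.cvtColor(im,cv2.COLOR_BGR2HSV)
    for c,lo,hi in(("y",24,34),("b",110,125),("r",0,6),("g",55,75),("m",145,158)):
        m=cv2.inRange(h,(lo,170,70),(hi,255,255))
        k,l,st,ce=cv2.connectedComponentsWithStats(m)
        print(n,c,[(st[i].tolist(),ce[i].round(1).tolist()) for i in range(1,k) if st[i,4]>25])
```

```text
top y [([279, 194, 24, 22, 405], [290.6, 204.4])]
top b [([303, 187, 24, 21, 336], [314.6, 196.1])]
top r [([326, 178, 28, 22, 324], [339.1, 187.9])]
top g [([350, 167, 27, 25, 330], [365.5, 177.8])]
top m [([233, 182, 10, 22, 142], [237.5, 192.7]), ([267, 201, 12, 21, 132], [272.1, 211.1])]
scene y [([212, 149, 21, 22, 350], [222.1, 159.4]), ([213, 177, 27, 24, 225], [228.3, 190.4])]
scene b [([181, 151, 20, 16, 225], [190.4, 158.3])]
scene r [([146, 158, 20, 14, 166], [155.0, 162.5])]
scene g [([114, 159, 22, 17, 269], [124.4, 166.6]), ([120, 195, 9, 11, 55], [123.3, 199.9])]
scene m [([244, 170, 12, 21, 188], [249.5, 179.6]), ([280, 193, 17, 23, 195], [287.7, 203.8])]
```

View pics/a1.png

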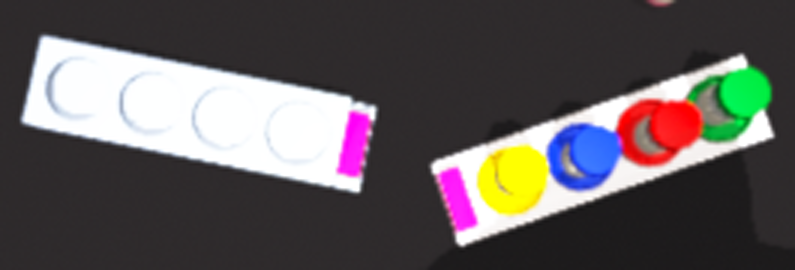

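View pics/b1.png

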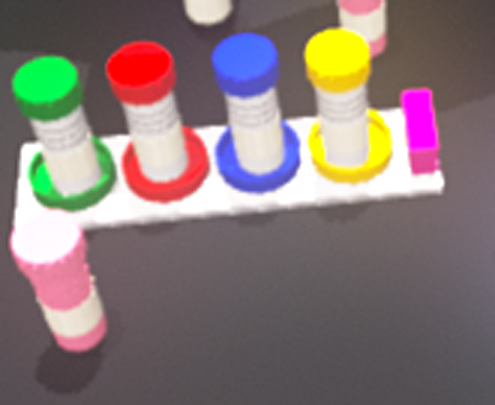

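```bash
cat > h.py <<'E'
import cv2,numpy as np
def ray(d,u,v):
    k=np.linalg.inv(d["mtx"])@np.array([u,v,1.]); return -d["R"].T@d["t"], d["R"].T@k
def onz(d,u,v,z):
    o,r=ray(d,u,v); return o+r*(z-o[2])/r[2]
def proj(d,X):
    p=d["mtx"]@(d["R"]@np.asarray(X,float)+d["t"]); return p[:2]/p[2]
def tri(d1,p1,d2,p2):
    A=[];b=[]
    for d,p in((d1,p1),(d2,p2)):
        o,r=ray(d,*p); r/=np.linalg.norm(r); M=np.eye(3)-np.outer(r,r); A.append(M); b.append(M@o)
    A=np.vstack(A);b=np.hstack(b); x=np.linalg.lstsq(A,b,rcond=None)[0]
    return x,np.linalg.norm(A@x-b)
E
python3 - <<'E'
from h import *
T=np.load("top0.npz");S=np.load("scene0.npz")
t=T["pixels"]; h=cv2.cvtColor(t,cv2.COLOR_RGB2HSV)
hs=cv2.cvtColor(S["pixels"],cv2.COLOR_RGB2HSV)
for x in (285,290,295,300):print("yrow",x,h[204,x])
for (x,y) in((319,194),(310,190),(314,205),(346,186),(330,185),(335,199),(368,176),(355,190)):print(x,y,t[y,x],h[y,x])
for x,y in((222,155),(222,166),(191,156),(191,168),(157,159),(157,171),(125,164),(125,176)):print('S',x,y,S["pixels"][y,x],hs[y,x])
# magenta tops
for n,d in(("top",T),("scene",S)):
    hh=cv2.cvtColor(d["pixels"],cv2.COLOR_RGB2HSV)
    m=cv2.inRange(hh,(145,150,200),(158,255,255))
    c,_=cv2.findContours(m,cv2.RETR_EXTERNAL,cv2.CHAIN_APPROX_NONE)
    for q in c:
        if cv2.contourArea(q)>30:
            r=cv2.minAreaRect(q); print(n,r,onz(d,*r[0],.034).round(4))
# white outlines in top
m=cv2.inRange(t,(150,150,150),(255,255,255))|cv2.inRange(h,(20,150,100),(158,255,255))|cv2.inRange(h,(0,200,100),(10,255,255))
m=cv2.morphologyEx(m,cv2.MORPH_CLOSE,np.ones((3,3)))
c,_=cv2.findContours(m,cv2.RETR_EXTERNAL,cv2.CHAIN_APPROX_NONE)
for q in c:
    if cv2.contourArea(q)>1200: print(cv2.minAreaRect(q))
E
```

```text
yrow 285 [ 26 173 212]
yrow 290 [ 30 255 255]
yrow 295 [ 30 255 255]
yrow 300 [ 30 255 255]
319 194 [ 52 112 255] [111 203 255]
310 190 [ 33  63 222] [115 217 222]
314 205 [ 49  83 239] [115 203 239]
346 186 [255  17  20] [  0 238 255]
330 185 [227   6   8] [  0 248 227]
335 199 [232  38  39] [  0 213 232]
368 176 [  0 242  76] [ 69 255 242]
355 190 [ 23 149  53] [ 67 216 149]
S 222 155 [255 255   0] [ 30 255 255]
S 222 166 [241 201  12] [ 25 242 241]
S 191 156 [ 74 111 255] [114 181 255]
S 191 168 [ 86  82 196] [121 148 196]
S 157 159 [255   0   0] [  0 255 255]
S 157 171 [219  52  57] [179 194 219]
S 125 164 [  0 252  79] [ 69 255 252]
S 125 176 [ 55 137  59] [ 61 153 137]
top ((272.1000061035156, 210.80001831054688), (19.922346115112305, 6.640782833099365), 71.56504821777344) [ 0.4844 -0.0364  0.034 ]
top ((237.5463409423828, 192.61709594726562), (7.054146766662598, 20.952909469604492), 12.094757080078125) [0.5255 0.0434 0.034 ]
scene ((287.60003662109375, 203.8000030517578), (8.944271087646484, 23.255107879638672), 26.56505012512207) [0.5254 0.0428 0.034 ]
scene ((249.51998901367188, 179.63998413085938), (20.081832885742188, 9.616652488708496), 81.8698959350586) [ 0.4832 -0.0373  0.034 ]
((322.32879638671875, 193.71246337890625), (29.480260848999023, 115.64591217041016), 70.8663558959961)
((185.92306518554688, 182.3845977783203), (114.9240493774414, 30.594114303588867), 11.309932708740234)
((255.5, 22.0), (44.0, 511.0), 90.0)
```

```bash
cat > poses.py <<'E'
from h import *
T=np.load("top0.npz");S=np.load("scene0.npz")
t=T["pixels"]; h=cv2.cvtColor(t,cv2.COLOR_RGB2HSV); hs=cv2.cvtColor(S["pixels"],cv2.COLOR_RGB2HSV)
def blob(m):
    k,l,st,ce=cv2.connectedComponentsWithStats(m); i=1+np.argmax(st[1:,4]); return ce[i],st[i]
for c,lo,hi in(("y",(28,200,250),(31,255,255)),("b",(108,150,252),(118,255,255)),("r",(0,200,248),(4,255,255)),("g",(66,220,225),(72,255,255))):
    pt,a=blob(cv2.inRange(h,lo,hi)); 
    m=cv2.inRange(hs,lo,hi); m[180:]=0; ps,b=blob(m)
    print(c,a,b,onz(T,*pt,.102).round(4),onz(S,*ps,.102).round(4),tri(T,pt,S,ps))
E
python3 poses.py
python3 - <<'E'
from h import *
T=np.load("top0.npz");S=np.load("scene0.npz")
# strip long edges via bright/colour mask upper and lower boundary
g=T["pixels"].max(2)
m=(g>110).astype(np.uint8)
for name,x0,x1,z in(("strip",270,340,.008),("rack",145,225,.03)):
    up=[];lo=[]
    for x in range(x0,x1):
        col=np.where(m[150:235,x])[0]
        up.append((x,150+col[0]-.5));lo.append((x,150+col[-1]+.5))
    for nm,e,zz in(("up",up,z),("lo",lo,z)):
        P=np.array([onz(T,*p,zz)[:2] for p in e]); 
        vx,vy,cx,cy=cv2.fitLine(P.astype(np.float32),cv2.DIST_HUBER,0,.001,.001).ravel()
        n=np.array([-vy,vx]); print(name,nm,"dir",np.degrees(np.arctan2(vy,vx)).round(2),"pt",cx,cy,"std",np.std((P-[cx,cy])@n))
E
```

```text
y [280 194  23  22 355] [212 150  21  16 255] [ 0.4956 -0.0736  0.102 ] [ 0.5022 -0.0808  0.102 ] (array([ 0.49695273, -0.07815677,  0.09718613]), np.float64(0.006033399445619504))
b [311 187  16  16 195] [181 152  21  15 240] [ 0.517  -0.1317  0.102 ] [ 0.5166 -0.1325  0.102 ] (array([ 0.51704813, -0.13195916,  0.10251072]), np.float64(0.0005099321768060641))
r [338 179  16  14 106] [146 158  20  10 159] [ 0.5342 -0.1899  0.102 ] [ 0.538  -0.1903  0.102 ] (array([ 0.53482245, -0.19138771,  0.09847633]), np.float64(0.001048540920283154))
g [361 168  15  16 177] [115 159  20  15 231] [ 0.5594 -0.2381  0.102 ] [ 0.5583 -0.239   0.102 ] (array([ 0.55934825, -0.23793753,  0.10328471]), np.float64(0.0003503572856656878))
strip up dir -70.25 pt 0.5494659 -0.113819 std 0.0007272656580742859
strip lo dir -70.3 pt 0.47309008 -0.10923942 std 0.002470502697604005
rack up dir 79.17 pt 0.5861574 0.16765848 std 0.0006554039197070519
rack lo dir 79.24 pt 0.51204294 0.16595933 std 0.0006568931660279659
```

Candidates (scene px): blue cap (191,158), red (157,163), yellow (222,157), green (125,167), all in the strip's cups. Look-alikes are the pink tubes (230,122) and (127,222), which also shows white, and the black tube (176,118), all off the strip. The choice is the four in the coloured cups. The close crop b1 shows the order from the magenta block as yellow, blue, red, green.

```bash
cat >> h.py <<'E'
strip=lambda k:np.array([.4838,-.0368])+(44+58*k)/1000*np.array([np.cos(np.radians(-70.3)),np.sin(np.radians(-70.3))])
well=lambda k:np.array([.5255,.0432])+(44+58*k)/1000*np.array([np.cos(np.radians(79.2)),np.sin(np.radians(79.2))])
def Rm(e):
    from scipy.spatial.transform import Rotation as Q
    return Q.from_euler('xyz',e,degrees=True).as_matrix()
def inc(st,x,y,z,yaw):
    R=Rm(st["tcp_rot"]); s=R.T@(np.array([x,y,z])-st["eef_pos"])/.15
    dy=(yaw-st["tcp_rot"][2]+180)%360-180
    return s.round(3).tolist(), round(-dy/360,4)
def goto(*pts):
    from plant import state
    st=state(); print("pos",st["eef_pos"].round(4),st["tcp_rot"].round(1),"t",round(st["t"],2),"w",round(st["width"],4),"F",st["ft_force"].round(2))
    for p in pts: print(p,inc(st,*p))
E
python3 - <<'E'
from h import *
T=np.load("top0.npz");S=np.load("scene0.npz")
print([strip(k).round(4) for k in range(4)],[well(k).round(4) for k in range(4)])
print(tri(T,(477,220),S,(38,105)))
a=cv2.cvtColor(T["pixels"],cv2.COLOR_RGB2BGR); a=cv2.resize(a,None,fx=4,fy=4,interpolation=cv2.INTER_CUBIC)
for k in range(4):
  for c,r,z in((well(k),.025,.03),(strip(k),.027,.022)):
    pts=[proj(T,[c[0]+r*np.cos(q),c[1]+r*np.sin(q),z]) for q in np.linspace(0,6.28,40)]
    cv2.polylines(a,[np.round((np.array(pts)+.5)*4-.5).astype(int)],True,(0,0,255) if r<.026 else (0,0,0),1)
cv2.imwrite("pics/ov.png",cv2.resize(a[580:940,480:1540],(795,270),interpolation=cv2.INTER_AREA))
goto((.5,-.079,.2,109.7))
E
```

```text
[array([ 0.4986, -0.0782]), array([ 0.5182, -0.1328]), array([ 0.5377, -0.1874]), array([ 0.5573, -0.242 ])] [array([0.5337, 0.0864]), array([0.5446, 0.1434]), array([0.5555, 0.2004]), array([0.5663, 0.2573])]
(array([ 0.46485302, -0.45121536,  0.12696102]), np.float64(0.004211174486286123))
pos [ 0.2466 -0.5736  0.2193] [-179.9   -0.    23.2] t 0.1 w 0.0854 F [-0.63 -0.05  0.19]
(0.5, -0.079, 0.2, 109.7) ([2.854, -2.362, 0.134], np.float64(-0.2401))
```

View pics/ov.png

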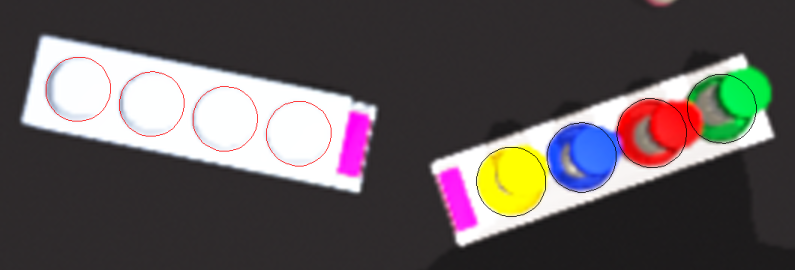

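Overlaid circles land on the four wells (e.g. 298,133 to 78,89) and the four cups. The measured positions agree.

Emit:
servo_tool(
  increments=[
    [[0.2, -0.16, 0], -0.02],
    [[0.4, -0.33, 0], -0.044],
    [[0.6, -0.5, 0], -0.068],
    [[0.8, -0.66, 0], -0.092],
    [[1, -0.83, 0], -0.116],
    [[1, -0.83, 0], -0.14],
  ],
  hand=-1,
  squeeze=40,
)

```text
t: 0.7
eef_pos: [0.3361, -0.3942, 0.219]
tcp_rot: [-179.8, -0.4, 74.0]
ft_force: [-0.4, -0.1, 0.3]
width: 0.085
```

```bash
python3 -c "
from h import *
goto((.5,-.079,.2,109.7))"
```

```text
pos [ 0.3361 -0.3942  0.219 ] [-179.8   -0.4   74. ] t 0.7 w 0.085 F [-0.43 -0.11  0.31]
(0.5, -0.079, 0.2, 109.7) ([2.32, 0.472, 0.14], np.float64(-0.0991))
```

Emit:
servo_tool(
  increments=[
    [[0.3, 0.06, 0.02], -0.02],
    [[0.6, 0.12, 0.04], -0.04],
    [[0.9, 0.18, 0.06], -0.06],
    [[1, 0.2, 0.07], -0.08],
    [[1, 0.2, 0.07], -0.099],
  ],
)

```text
t: 1.2
eef_pos: [0.4065, -0.2549, 0.2089]
tcp_rot: [180.0, -0.6, 110.2]
ft_force: [0.4, 0.3, -0.6]
width: 0.0857
```

```bash
python3 -c "
from h import *
goto((.5,-.079,.2,109.7))"
```

```text
pos [ 0.4065 -0.2549  0.2089] [180.   -0.6 110.2] t 1.2 w 0.0857 F [ 0.35  0.33 -0.61]
(0.5, -0.079, 0.2, 109.7) ([0.885, 0.99, 0.068], np.float64(0.0013))
```

Emit:
servo_tool(
  increments=[
    [[0.22, 0.25, 0.02], 0],
    [[0.44, 0.5, 0.03], 0],
    [[0.66, 0.74, 0.05], 0],
    [[0.8, 0.9, 0.06], 0.001],
    [[0.885, 0.99, 0.068], 0.001],
    [[0.885, 0.99, 0.068], 0.001],
    [[0.885, 0.99, 0.068], 0.001],
  ],
)

```text
t: 1.9
eef_pos: [0.4998, -0.0789, 0.1997]
tcp_rot: [-180.0, -0.6, 109.9]
ft_force: [0.7, -0.7, -0.2]
width: 0.0857
```

```bash
python3 -c "
from h import *
goto((.5,-.079,.13,109.7),(.5,-.079,.09,109.7))"
```

```text
pos [ 0.4998 -0.0789  0.1997] [-180.    -0.6  109.9] t 1.9 w 0.0857 F [ 0.7  -0.74 -0.22]
(0.5, -0.079, 0.13, 109.7) ([-0.006, 0.002, 0.465], np.float64(0.0005))
(0.5, -0.079, 0.09, 109.7) ([-0.008, 0.002, 0.731], np.float64(0.0005))
```

Emit:
servo_tool(
  increments=[
    [[0, 0, 0.15], 0],
    [[0, 0, 0.3], 0],
    [[0, 0, 0.4], 0],
    [[-0.005, 0, 0.5], 0],
    [[-0.008, 0, 0.6], 0],
    [[-0.008, 0, 0.68], 0],
    [[-0.008, 0, 0.731], 0],
    [[-0.008, 0, 0.731], 0],
    [[-0.008, 0, 0.731], 0],
  ],
)

```text
t: 2.8
eef_pos: [0.4998, -0.0794, 0.0903]
tcp_rot: [-180.0, -0.6, 109.9]
ft_force: [-0.3, -0.0, 0.3]
width: 0.0856
```

Emit:
servo_tool(
  increments=[
    [[0, 0, 0], 0],
    [[0, 0, 0], 0],
    [[0, 0, 0], 0],
    [[0, 0, 0], 0],
    [[0, 0, 0], 0],
    [[0, 0, 0], 0],
    [[0, 0, 0], 0],
    [[0, 0, 0], 0],
  ],
  hand=1,
  squeeze=40,
)

```text
t: 3.6
eef_pos: [0.5047, -0.0806, 0.0933]
tcp_rot: [179.5, -0.2, 109.8]
ft_force: [2.5, 1.4, 15.5]
width: 0.0002
```

```bash
python3 - <<'E'
from h import *
from plant import *
w=well(0);goto((.5,-.079,.2,109.7),(*w,.2,79.2))
for n in("scene","top"):
    d=read_camera(n); im=d["pixels"][:,:,::-1]
    im=im[110:280,80:340] if n=="scene" else im[120:290,200:460]
    cv2.imwrite(f"pics/{n}1.png",cv2.resize(im,None,fx=2,fy=2))
E
cd pics; python3 -c "
import cv2,numpy as np
cv2.imwrite('c1.png',np.vstack([cv2.imread('scene1.png'),cv2.imread('top1.png')])[:, :] if 0 else cv2.resize(np.hstack([cv2.imread('scene1.png'),cv2.imread('top1.png')]),(800,262)))"
```

```text
pos [ 0.5047 -0.0806  0.0933] [179.5  -0.2 109.8] t 3.6 w 0.0002 F [ 2.51  1.38 15.52]
(0.5, -0.079, 0.2, 109.7) ([0.023, -0.019, -0.711], np.float64(0.0004))
(np.float64(0.5337447778417719), np.float64(0.0864206390320623), 0.2, 79.2) ([0.984, 0.566, -0.703], np.float64(0.0851))
```

View pics/c1.png

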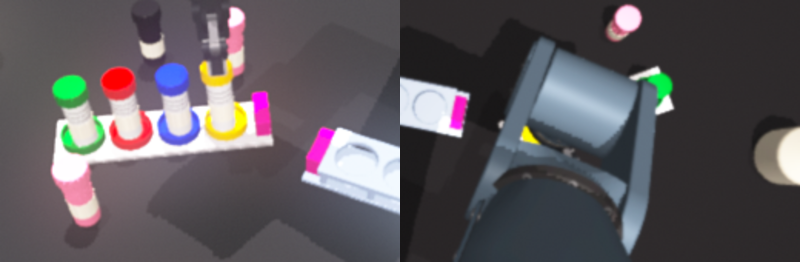

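Run:
```python
from h import *
from plant import *
d=read_camera("scene"); im=d["pixels"][:,:,::-1]
cv2.imwrite("pics/z2.png",cv2.resize(im[90:220,170:290],None,fx=4.5,fy=4.5,interpolation=cv2.INTER_CUBIC))
print(state()["width"],state()["ft_force"],state()["moment"])
p=state()["eef_pos"]
for z in (.017,-.002):
  q=proj(d,p+Rm(state()["tcp_rot"])@[0,0,z]); print(q,(q-[170,90])*4.5)
```

```text
-0.0004118787416586824 [ 2.70643136  1.80728992 16.09441996] [ 0.31411024 -0.5020173   0.03406247]
[222.55863815 168.59630926] [236.5138717  353.68339166]
[221.75916582 161.03842373] [232.91624621 319.67290679]
```

View pics/z2.png

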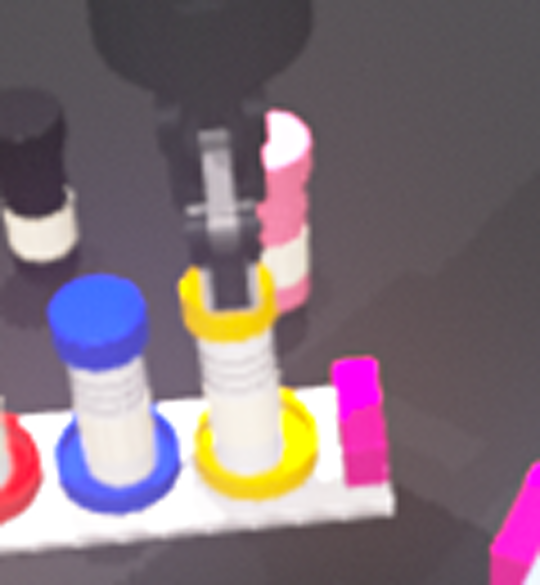

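Width reads 0. In the crop the fingertips end at about (232,308), on top of the yellow cap rather than around it, so they sit higher than expected. I'll raise the arm a little and measure the fingertips.

Emit:
servo_tool(
  increments=[
    [[0, 0, -0.05], 0],
    [[0, 0, -0.1], 0],
    [[0, 0, -0.15], 0],
    [[0, 0, -0.2], 0],
    [[0, 0, -0.2], 0],
    [[0, 0, -0.2], 0],
  ],
)

```text
t: 4.35
eef_pos: [0.5043, -0.0807, 0.1234]
tcp_rot: [179.5, -0.2, 109.8]
ft_force: [-0.5, 1.0, -0.2]
width: 0.0002
```

Run:
```python
from h import *
from plant import *
goto()
d=read_camera("scene"); im=d["pixels"][:,:,::-1]
cv2.imwrite("pics/z3.png",cv2.resize(im[90:220,170:290],None,fx=4.5,fy=4.5,interpolation=cv2.INTER_CUBIC))
p=state()["eef_pos"]
for z in (.017,-.002):
  q=proj(d,p+Rm(state()["tcp_rot"])@[0,0,z]); print(q,(q-[170,90])*4.5)
```

```text
pos [ 0.5043 -0.0807  0.1234] [179.5  -0.2 109.8] t 4.35 w 0.0002 F [-0.52  1.05 -0.19]
[221.39969954 156.51131896] [231.29864794 299.30093532]
[220.55201779 148.52338489] [227.48408004 263.355232  ]
```

View pics/z3.png

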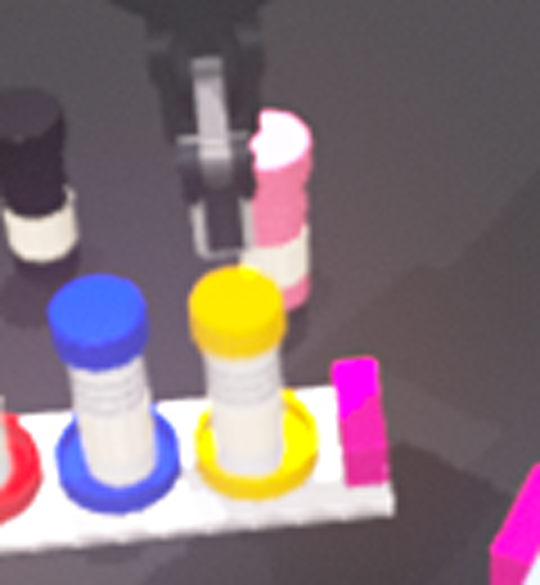

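Tips seen at about (219,146) correspond to z≈0.132 with the TCP reading at 0.123. The contact height agrees: tips at 0.102 with the TCP at 0.0933. So the fingertips are about 9 mm behind the reported TCP, not 17 mm ahead, and I'll grasp about 26 mm lower. I'll open the gripper and verify first.

Emit:
servo_tool(
  increments=[
    [[0, 0, -0.1], 0],
    [[0, 0, -0.1], 0],
    [[0, 0, -0.1], 0],
    [[0, 0, -0.1], 0],
    [[0, 0, -0.1], 0],
    [[0, 0, -0.1], 0],
    [[0, 0, -0.1], 0],
    [[0, 0, -0.1], 0],
  ],
  hand=-1,
)

```text
t: 5.2
eef_pos: [0.504, -0.0808, 0.138]
tcp_rot: [179.5, -0.2, 109.8]
ft_force: [0.2, -1.3, 1.3]
width: 0.0856
```

Run:
```python
from h import *
from plant import *
goto()
d=read_camera("scene"); im=d["pixels"][:,:,::-1]
cv2.imwrite("pics/z4.png",cv2.resize(im[90:220,170:290],None,fx=4.5,fy=4.5,interpolation=cv2.INTER_CUBIC))
p=state()["eef_pos"];R=Rm(state()["tcp_rot"])
for y in(-.0425,.0425):
 for z in (-.022,.004):
  q=proj(d,p+R@[0,y,z]); print(y,z,((q-[170,90])*4.5).round())
hs=cv2.cvtColor(d["pixels"],cv2.COLOR_RGB2HSV)
m=cv2.inRange(hs,(28,200,250),(31,255,255));m[178:]=0
k,l,st,ce=cv2.connectedComponentsWithStats(m)
for i in range(1,k):
  if st[i,4]>30: print(st[i],ce[i],onz(d,*ce[i],.102))
```

```text
pos [ 0.504  -0.0808  0.138 ] [179.5  -0.2 109.8] t 5.2 w 0.0856 F [ 0.16 -1.3   1.28]
-0.0425 -0.022 [213. 119.]
-0.0425 0.004 [218. 172.]
0.0425 -0.022 [228. 274.]
0.0425 0.004 [234. 326.]
[213 152  19  13 186] [221.92473118 157.83870968] [ 0.50326396 -0.08018255  0.102     ]
```

View pics/z4.png

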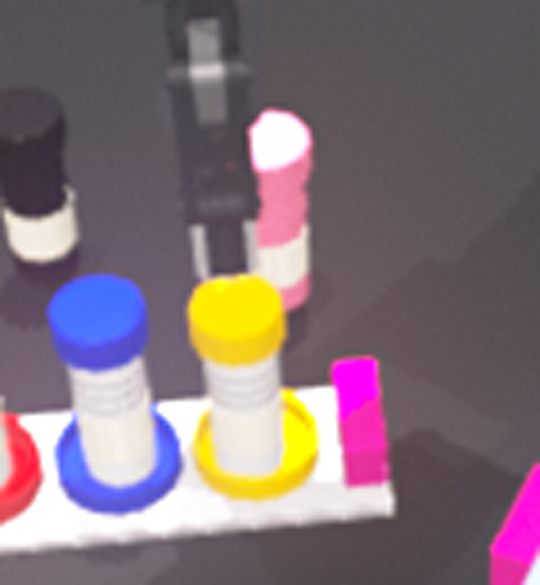

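The front fingertip is seen at crop (228,275) and predicted at (228,274), which confirms the corrected tip. Going down to TCP z 0.062.

```bash
python3 -c "
from h import *
goto((.5015,-.0795,.062,109.7))"
```

```text
pos [ 0.504  -0.0807  0.138 ] [179.5  -0.2 109.8] t 5.25 w 0.0852 F [ 0.33  0.22 -0.51]
(0.5015, -0.0795, 0.062, 109.7) ([0.012, -0.017, 0.507], np.float64(0.0004))
```

Emit:
servo_tool(
  increments=[
    [[0.01, -0.015, 0.08], 0],
    [[0.01, -0.016, 0.16], 0],
    [[0.01, -0.016, 0.24], 0],
    [[0.01, -0.016, 0.32], 0],
    [[0.01, -0.016, 0.4], 0],
    [[0.01, -0.016, 0.46], 0],
    [[0.012, -0.017, 0.507], 0],
    [[0.012, -0.017, 0.507], 0],
    [[0.012, -0.017, 0.507], 0],
  ],
)

```text
t: 6.15
eef_pos: [0.5016, -0.0795, 0.0619]
tcp_rot: [179.5, -0.2, 109.8]
ft_force: [0.7, 0.1, 0.6]
width: 0.0856
```

Emit:
servo_tool(
  increments=[
    [[0, 0, 0], 0],
    [[0, 0, 0], 0],
    [[0, 0, 0], 0],
    [[0, 0, 0], 0],
    [[0, 0, 0], 0],
    [[0, 0, 0], 0],
    [[0, 0, 0], 0],
    [[0, 0, 0], 0],
  ],
  hand=1,
  squeeze=40,
)

```text
t: 6.95
eef_pos: [0.5018, -0.0796, 0.0624]
tcp_rot: [179.5, -0.2, 109.8]
ft_force: [-0.2, 0.4, 6.3]
width: 0.0347
```

Run:
```python
from h import *
from plant import *
goto()
d=read_camera("scene"); im=d["pixels"][:,:,::-1]
cv2.imwrite("pics/z5.png",cv2.resize(im[90:220,170:290],None,fx=4.5,fy=4.5,interpolation=cv2.INTER_CUBIC))
```

```text
pos [ 0.5018 -0.0796  0.0624] [179.5  -0.2 109.8] t 6.95 w 0.0347 F [-0.24  0.37  6.29]
```

View pics/z5.png

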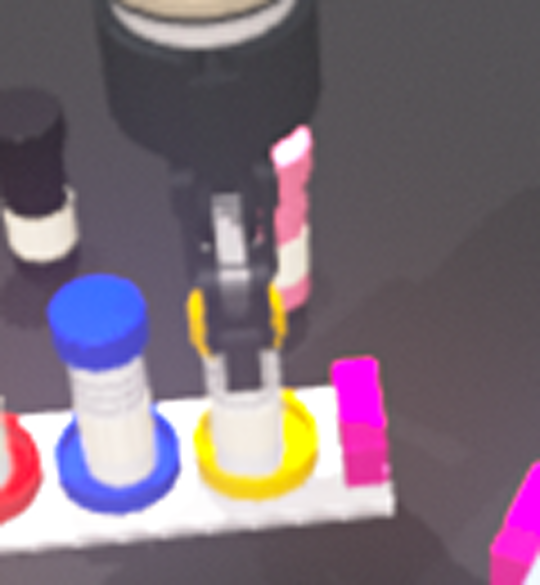

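Gripped: width 34.7 mm, and the fingers straddle the yellow cap at crop (238,320). Lifting 80 mm.

Emit:
servo_tool(
  increments=[
    [[0, 0, -0.03], 0],
    [[0, 0, -0.08], 0],
    [[0, 0, -0.16], 0],
    [[0, 0, -0.25], 0],
    [[0, 0, -0.34], 0],
    [[0, 0, -0.43], 0],
    [[0, 0, -0.5], 0],
    [[0, 0, -0.53], 0],
    [[0, 0, -0.53], 0],
  ],
)

```text
t: 7.9
eef_pos: [0.5016, -0.0802, 0.1427]
tcp_rot: [179.4, -0.1, 109.8]
ft_force: [0.7, 0.5, 0.3]
width: 0.0349
```

```bash
python3 -c "
from h import *
goto((*well(0).round(4),.142,79.2))"
```

```text
pos [ 0.5016 -0.0802  0.1427] [ 1.794e+02 -1.000e-01  1.098e+02] t 7.9 w 0.0349 F [0.69 0.54 0.32]
(np.float64(0.5337), np.float64(0.0864), 0.142, 79.2) ([0.972, 0.578, 0.013], np.float64(0.0851))
```

Emit:
servo_tool(
  increments=[
    [[0.05, 0.03, 0], 0.005],
    [[0.15, 0.09, 0], 0.013],
    [[0.28, 0.17, 0], 0.025],
    [[0.42, 0.25, 0], 0.037],
    [[0.56, 0.33, 0], 0.05],
    [[0.7, 0.42, 0], 0.062],
    [[0.82, 0.49, 0], 0.073],
    [[0.92, 0.545, 0.01], 0.081],
    [[0.96, 0.57, 0.01], 0.085],
    [[0.972, 0.578, 0.013], 0.085],
    [[0.972, 0.578, 0.013], 0.085],
    [[0.972, 0.578, 0.013], 0.085],
  ],
)

```text
t: 9.1
eef_pos: [0.5335, 0.086, 0.1416]
tcp_rot: [179.6, -0.4, 79.2]
ft_force: [-0.3, -0.2, -0.9]
width: 0.0349
```

Run:
```python
from h import *
from plant import *
goto((*well(0).round(4),.065,79.2),(*well(0).round(4),.0565,79.2))
d=read_camera("scene"); im=d["pixels"][:,:,::-1]
cv2.imwrite("pics/z6.png",cv2.resize(im[90:280,200:440],None,fx=3,fy=3,interpolation=cv2.INTER_CUBIC))
```

```text
pos [0.5335 0.086  0.1416] [179.6  -0.4  79.2] t 9.1 w 0.0349 F [-0.27 -0.18 -0.9 ]
(np.float64(0.5337), np.float64(0.0864), 0.065, 79.2) ([-0.0, -0.003, 0.511], np.float64(0.0001))
(np.float64(0.5337), np.float64(0.0864), 0.0565, 79.2) ([-0.0, -0.003, 0.567], np.float64(0.0001))
```

View pics/z6.png

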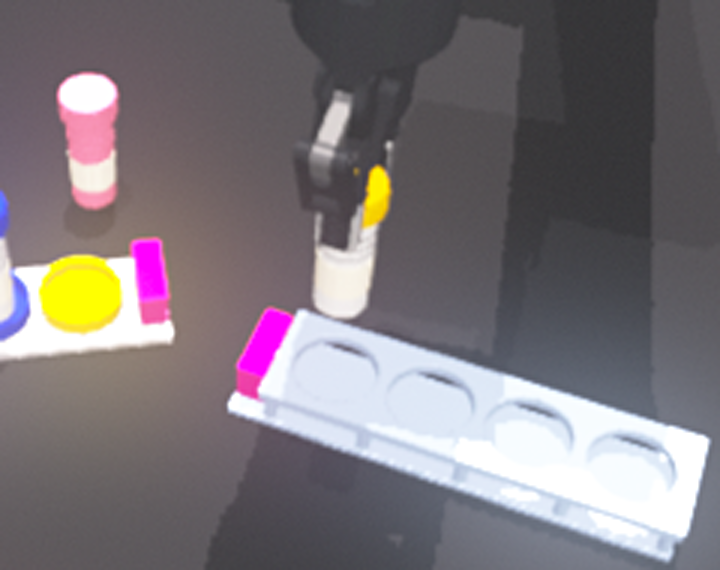

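The tube hangs upright and its foot centre is near full-image pixel (314,191). Checking that point against the well.

Run:
```python
from h import *
S=np.load("scene0.npz")
print(onz(S,314,190.5,.092),onz(S,314,192,.092),well(0), onz(S,200+336/3,90+372/3,.03))
```

```text
[0.53513373 0.08692176 0.092     ] [0.5383943  0.08740278 0.092     ] [0.53374478 0.08642064] [0.53585503 0.08849606 0.03      ]
```

Emit:
servo_tool(
  increments=[
    [[0, -0.003, 0.06], 0],
    [[0, -0.003, 0.13], 0],
    [[0, -0.003, 0.2], 0],
    [[0, -0.003, 0.27], 0],
    [[0, -0.003, 0.33], 0],
    [[0, -0.003, 0.33], 0],
    [[0, -0.003, 0.33], 0],
  ],
)

```text
t: 9.85
eef_pos: [0.5334, 0.0862, 0.0918]
tcp_rot: [179.6, -0.4, 79.2]
ft_force: [0.0, 0.8, -0.6]
width: 0.0347
```

Run:
```python
from h import *
from plant import *
goto((*well(0).round(4),.064,79.2),(*well(0).round(4),.0565,79.2))
d=read_camera("scene"); im=d["pixels"][:,:,::-1]
cv2.imwrite("pics/z7.png",cv2.resize(im[130:280,240:440],None,fx=4,fy=4,interpolation=cv2.INTER_CUBIC))
```

```text
pos [0.5334 0.0862 0.0918] [179.6  -0.4  79.2] t 9.85 w 0.0347 F [ 0.04  0.81 -0.61]
(np.float64(0.5337), np.float64(0.0864), 0.064, 79.2) ([0.0, 0.0, 0.185], np.float64(0.0))
(np.float64(0.5337), np.float64(0.0864), 0.0565, 79.2) ([0.0, 0.0, 0.235], np.float64(0.0))
```

View pics/z7.png

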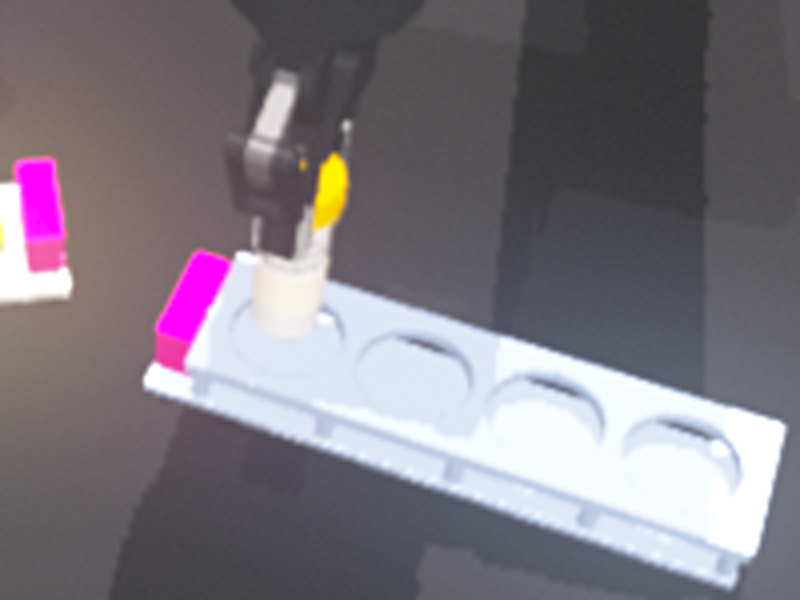

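Foot at crop (288,320) is above well 1 (288,330), and the ray check agrees within 2–4 mm. Lowering.

Emit:
servo_tool(
  increments=[
    [[0, 0, 0.05], 0],
    [[0, 0, 0.1], 0],
    [[0, 0, 0.15], 0],
    [[0, 0, 0.19], 0],
    [[0, 0, 0.21], 0],
    [[0, 0, 0.225], 0],
    [[0, 0, 0.235], 0],
    [[0, 0, 0.235], 0],
    [[0, 0, 0.235], 0],
  ],
)

```text
t: 10.8
eef_pos: [0.5342, 0.0864, 0.0571]
tcp_rot: [179.5, -0.4, 79.2]
ft_force: [-0.4, -0.5, -0.9]
width: 0.0347
```

Emit:
servo_tool(
  increments=[
    [[0, 0, 0.007], 0],
    [[0, 0, 0.007], 0],
    [[0, 0, 0.007], 0],
  ],
)

```text
t: 11.1
eef_pos: [0.5345, 0.0864, 0.0565]
tcp_rot: [179.5, -0.4, 79.2]
ft_force: [-0.1, -0.6, 4.0]
width: 0.0347
```

Contact at 4 N. Releasing.

Emit:
servo_tool(
  increments=[
    [[0, 0, 0], 0],
    [[0, 0, 0], 0],
    [[0, 0, 0], 0],
    [[0, 0, 0], 0],
    [[0, 0, 0], 0],
    [[0, 0, 0], 0],
    [[0, 0, 0], 0],
  ],
  hand=-1,
)

```text
t: 11.8
eef_pos: [0.5345, 0.0864, 0.0564]
tcp_rot: [179.5, -0.4, 79.2]
ft_force: [0.4, -0.5, -0.1]
width: 0.0852
```

Emit:
servo_tool(
  increments=[
    [[0, 0, -0.15], 0],
    [[0, 0, -0.3], 0],
    [[0, 0, -0.5], 0],
    [[0, 0, -0.7], 0],
    [[0, 0, -0.9], 0],
    [[0, 0, -0.95], 0],
    [[0, 0, -0.95], 0],
  ],
)

```text
t: 12.5
eef_pos: [0.5338, 0.0857, 0.2]
tcp_rot: [179.3, -0.4, 79.2]
ft_force: [-0.8, 0.7, -0.0]
width: 0.0853
```

Run:
```python
from h import *
from plant import *
goto((*(.5175,-.132),.17,109.7))
d=read_camera("scene"); im=d["pixels"][:,:,::-1]
cv2.imwrite("pics/z8.png",cv2.resize(im[130:280,100:440],None,fx=2.3,fy=2.3,interpolation=cv2.INTER_CUBIC))
```

```text
pos [0.5338 0.0857 0.2   ] [179.3  -0.4  79.2] t 12.5 w 0.0853 F [-0.77  0.67 -0.04]
(0.5175, -0.132, 0.17, 109.7) ([-1.447, 0.162, 0.192], np.float64(-0.0847))
```

View pics/z8.png

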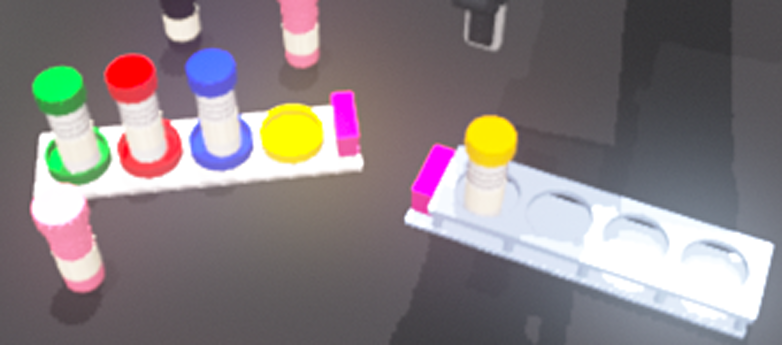

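Yellow stands upright in well 1 (crop 488,165). Next is blue.

Emit:
servo_tool(
  increments=[
    [[-0.2, 0.02, 0], -0.017],
    [[-0.45, 0.05, 0], -0.034],
    [[-0.7, 0.08, 0.05], -0.051],
    [[-0.9, 0.1, 0.1], -0.068],
    [[-1, 0.11, 0.1], -0.0847],
    [[-1, 0.11, 0.1], -0.0847],
  ],
)

```text
t: 13.15
eef_pos: [0.5198, -0.0662, 0.1806]
tcp_rot: [179.6, -0.2, 109.5]
ft_force: [-0.5, 0.2, 0.6]
width: 0.0855
```

```bash
python3 -c "
from h import *
goto((.5175,-.132,.15,109.7))"
```

```text
pos [ 0.5198 -0.0662  0.1806] [179.6  -0.2 109.5] t 13.15 w 0.0855 F [-0.52  0.25  0.57]
(0.5175, -0.132, 0.15, 109.7) ([-0.409, -0.162, 0.201], np.float64(-0.0005))
```

Emit:
servo_tool(
  increments=[
    [[-0.12, -0.05, 0.06], 0],
    [[-0.26, -0.1, 0.12], 0],
    [[-0.38, -0.15, 0.18], 0],
    [[-0.409, -0.162, 0.201], 0],
    [[-0.409, -0.162, 0.201], 0],
    [[-0.409, -0.162, 0.201], 0],
  ],
)

```text
t: 13.75
eef_pos: [0.5173, -0.1307, 0.1498]
tcp_rot: [179.6, -0.3, 109.5]
ft_force: [0.1, -0.5, 0.2]
width: 0.0854
```

```bash
python3 -c "
from h import *
goto((.5175,-.132,.065,109.7))"
```

```text
pos [ 0.5173 -0.1307  0.1498] [179.6  -0.3 109.5] t 13.75 w 0.0854 F [ 0.12 -0.48  0.2 ]
(0.5175, -0.132, 0.065, 109.7) ([-0.011, -0.006, 0.565], np.float64(-0.0006))
```

Emit:
servo_tool(
  increments=[
    [[-0.01, -0.005, 0.08], 0],
    [[-0.01, -0.005, 0.17], 0],
    [[-0.01, -0.005, 0.26], 0],
    [[-0.01, -0.005, 0.35], 0],
    [[-0.01, -0.005, 0.44], 0],
    [[-0.01, -0.005, 0.52], 0],
    [[-0.011, -0.006, 0.565], 0],
    [[-0.011, -0.006, 0.565], 0],
    [[-0.011, -0.006, 0.565], 0],
  ],
)

```text
t: 14.65
eef_pos: [0.5176, -0.1319, 0.0651]
tcp_rot: [179.6, -0.3, 109.5]
ft_force: [-0.1, 0.2, 0.6]
width: 0.0855
```

Emit:
servo_tool(
  increments=[
    [[0, 0, 0], 0],
    [[0, 0, 0], 0],
    [[0, 0, 0], 0],
    [[0, 0, 0], 0],
    [[0, 0, 0], 0],
    [[0, 0, 0], 0],
    [[0, 0, 0], 0],
    [[0, 0, 0], 0],
  ],
  hand=1,
)

```text
t: 15.45
eef_pos: [0.5178, -0.1321, 0.0657]
tcp_rot: [179.6, -0.2, 109.5]
ft_force: [0.4, -0.7, 5.1]
width: 0.0349
```

Gripped at z=0.0657, so the release z is about 0.0595. Lifting 120 mm.

Emit:
servo_tool(
  increments=[
    [[0, 0, -0.03], 0],
    [[0, 0, -0.08], 0],
    [[0, 0, -0.16], 0],
    [[0, 0, -0.26], 0],
    [[0, 0, -0.36], 0],
    [[0, 0, -0.47], 0],
    [[0, 0, -0.58], 0],
    [[0, 0, -0.69], 0],
    [[0, 0, -0.77], 0],
    [[0, 0, -0.8], 0],
    [[0, 0, -0.8], 0],
  ],
)

```text
t: 16.55
eef_pos: [0.5174, -0.133, 0.1865]
tcp_rot: [179.5, -0.2, 109.5]
ft_force: [0.4, -0.4, -1.3]
width: 0.0348
```

```bash
python3 -c "
from h import *
goto((*well(1).round(4),.186,79.2))"
```

```text
pos [ 0.5174 -0.133   0.1865] [179.5  -0.2 109.5] t 16.55 w 0.0348 F [ 0.35 -0.38 -1.25]
(np.float64(0.5446), np.float64(0.1434), 0.186, 79.2) ([1.676, 0.786, 0.015], np.float64(0.0842))
```

Emit:
servo_tool(
  increments=[
    [[0.05, 0.02, 0], 0.005],
    [[0.15, 0.07, 0], 0.013],
    [[0.28, 0.13, 0], 0.025],
    [[0.42, 0.2, 0], 0.037],
    [[0.56, 0.26, 0], 0.05],
    [[0.7, 0.33, 0], 0.062],
    [[0.82, 0.39, 0], 0.073],
    [[0.92, 0.44, 0.01], 0.08],
    [[0.98, 0.46, 0.01], 0.084],
    [[1, 0.47, 0.01], 0.084],
  ],
)

```text
t: 17.55
eef_pos: [0.5329, 0.0331, 0.185]
tcp_rot: [179.8, -0.4, 79.4]
ft_force: [-0.1, 0.5, -0.7]
width: 0.0344
```

```bash
python3 -c "
from h import *
goto((*well(1).round(4),.186,79.2))"
```

```text
pos [0.5329 0.0331 0.185 ] [179.8  -0.4  79.4] t 17.55 w 0.0344 F [-0.12  0.5  -0.67]
(np.float64(0.5446), np.float64(0.1434), 0.186, 79.2) ([0.737, -0.059, -0.002], np.float64(0.0004))
```

Emit:
servo_tool(
  increments=[
    [[0.05, 0, 0], 0],
    [[0.15, -0.01, 0], 0],
    [[0.28, -0.02, 0], 0],
    [[0.41, -0.03, 0], 0],
    [[0.54, -0.04, 0], 0],
    [[0.65, -0.05, 0], 0],
    [[0.71, -0.058, 0], 0],
    [[0.737, -0.059, 0], 0],
    [[0.737, -0.059, 0], 0],
    [[0.737, -0.059, 0], 0],
  ],
)

```text
t: 18.55
eef_pos: [0.5446, 0.1429, 0.1857]
tcp_rot: [179.8, -0.4, 79.3]
ft_force: [0.6, -0.6, -1.3]
width: 0.0347
```

Run:
```python
from h import *
from plant import *
goto((*well(1).round(4),.092,79.2))
```

```text
pos [0.5446 0.1429 0.1857] [179.8  -0.4  79.3] t 18.55 w 0.0347 F [ 0.65 -0.57 -1.32]
(np.float64(0.5446), np.float64(0.1434), 0.092, 79.2) ([-0.001, -0.002, 0.625], np.float64(0.0004))
```

Emit:
servo_tool(
  increments=[
    [[0, 0, 0.06], 0],
    [[0, 0, 0.15], 0],
    [[0, 0, 0.25], 0],
    [[0, 0, 0.35], 0],
    [[0, 0, 0.45], 0],
    [[0, 0, 0.55], 0],
    [[0, 0, 0.61], 0],
    [[0, 0, 0.625], 0],
    [[0, 0, 0.625], 0],
    [[0, 0, 0.625], 0],
  ],
)

```text
t: 19.55
eef_pos: [0.5455, 0.1434, 0.0925]
tcp_rot: [179.8, -0.4, 79.3]
ft_force: [-0.2, -0.1, 0.4]
width: 0.0348
```

Run:
```python
from h import *
from plant import *
goto((*well(1).round(4),.060,79.2))
d=read_camera("scene"); im=d["pixels"][:,:,::-1]
cv2.imwrite("pics/z9.png",cv2.resize(im[130:280,240:440],None,fx=4,fy=4,interpolation=cv2.INTER_CUBIC))
```

```text
pos [0.5455 0.1434 0.0925] [179.8  -0.4  79.3] t 19.55 w 0.0348 F [-0.23 -0.05  0.44]
(np.float64(0.5446), np.float64(0.1434), 0.06, 79.2) ([-0.003, -0.007, 0.216], np.float64(0.0003))
```

View pics/z9.png

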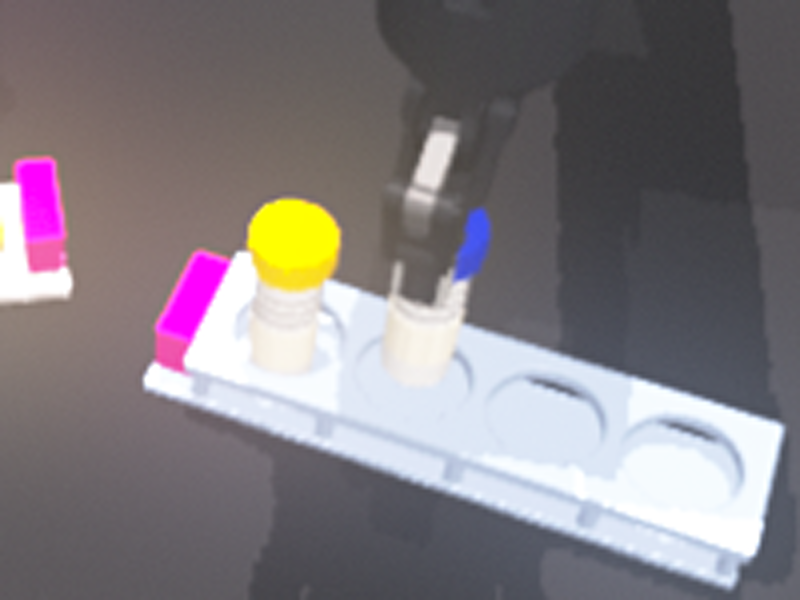

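Blue's foot at (417,370) is over well 2 (414,375). Lowering.

Emit:
servo_tool(
  increments=[
    [[0, -0.005, 0.05], 0],
    [[0, -0.005, 0.1], 0],
    [[0, -0.007, 0.15], 0],
    [[0, -0.007, 0.18], 0],
    [[0, -0.007, 0.2], 0],
    [[0, -0.007, 0.21], 0],
    [[0, -0.007, 0.216], 0],
    [[0, -0.007, 0.22], 0],
    [[0, -0.007, 0.22], 0],
    [[0, -0.007, 0.22], 0],
  ],
)

```text
t: 20.6
eef_pos: [0.5449, 0.1439, 0.0598]
tcp_rot: [179.7, -0.4, 79.3]
ft_force: [0.7, -1.3, 0.2]
width: 0.0349
```

Emit:
servo_tool(
  increments=[
    [[0, 0, 0.005], 0],
    [[0, 0, 0.008], 0],
    [[0, 0, 0.008], 0],
  ],
)

```text
t: 20.9
eef_pos: [0.545, 0.144, 0.0597]
tcp_rot: [179.7, -0.4, 79.3]
ft_force: [-2.4, -0.6, 5.8]
width: 0.035
```

Contact at 5.8 N. Releasing and raising.

Emit:
servo_tool(
  increments=[
    [[0, 0, 0], 0],
    [[0, 0, 0], 0],
    [[0, 0, 0], 0],
    [[0, 0, 0], 0],
    [[0, 0, 0], 0],
    [[0, 0, 0], 0],
    [[0, 0, 0], 0],
  ],
  hand=-1,
)

```text
t: 21.6
eef_pos: [0.5449, 0.144, 0.0596]
tcp_rot: [179.7, -0.4, 79.3]
ft_force: [1.2, -0.2, -0.7]
width: 0.0854
```

Emit:
servo_tool(
  increments=[
    [[0, 0, -0.15], 0],
    [[0, 0, -0.3], 0],
    [[0, 0, -0.5], 0],
    [[0, 0, -0.7], 0],
    [[0, 0, -0.8], 0],
    [[0, 0, -0.8], 0],
  ],
)

```text
t: 22.2
eef_pos: [0.5459, 0.1434, 0.1821]
tcp_rot: [179.4, -0.5, 79.3]
ft_force: [-0.5, -0.3, 0.8]
width: 0.0851
```

Run:
```python
from h import *
from plant import *
goto((.5365,-.190,.17,109.7))
d=read_camera("scene"); im=d["pixels"][:,:,::-1]
cv2.imwrite("pics/z10.png",cv2.resize(im[130:280,100:440],None,fx=2.3,fy=2.3,interpolation=cv2.INTER_CUBIC))
```

```text
pos [0.5459 0.1434 0.1821] [179.4  -0.5  79.3] t 22.2 w 0.0851 F [-0.53 -0.27  0.85]
(0.5365, -0.19, 0.17, 109.7) ([-2.197, 0.349, 0.065], np.float64(-0.0843))
```

View pics/z10.png

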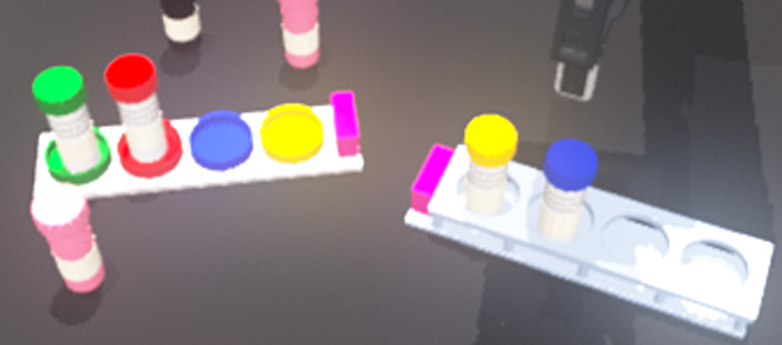

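Blue is in well 2 (crop 565,195). Next is red.

Emit:
servo_tool(
  increments=[
    [[-0.2, 0.03, 0], -0.017],
    [[-0.45, 0.07, 0], -0.034],
    [[-0.7, 0.11, 0], -0.051],
    [[-0.95, 0.15, 0], -0.068],
    [[-1, 0.16, 0], -0.084],
    [[-1, 0.16, 0], -0.084],
  ],
)

```text
t: 22.85
eef_pos: [0.5396, -0.01, 0.1779]
tcp_rot: [179.5, -0.3, 109.4]
ft_force: [-0.9, -0.7, 0.1]
width: 0.0851
```

```bash
python3 -c "
from h import *
goto((.5365,-.190,.16,109.7))"
```

```text
pos [ 0.5396 -0.01    0.1779] [179.5  -0.3 109.4] t 22.85 w 0.0851 F [-0.87 -0.66  0.07]
(0.5365, -0.19, 0.16, 109.7) ([-1.125, -0.418, 0.111], np.float64(-0.0009))
```

Emit:
servo_tool(
  increments=[
    [[-0.22, -0.08, 0], 0],
    [[-0.45, -0.17, 0.03], -0.001],
    [[-0.7, -0.26, 0.06], -0.001],
    [[-0.9, -0.34, 0.1], -0.001],
    [[-1, -0.4, 0.11], -0.001],
    [[-1, -0.418, 0.11], -0.001],
    [[-1, -0.418, 0.11], -0.001],
  ],
)

```text
t: 23.55
eef_pos: [0.5294, -0.1708, 0.1593]
tcp_rot: [179.6, -0.4, 109.7]
ft_force: [-0.7, 0.6, 0.0]
width: 0.0855
```

```bash
python3 -c "
from h import *
goto((.5365,-.189,.14,109.7),(.5365,-.189,.065,109.7))"
```

```text
pos [ 0.5294 -0.1708  0.1593] [179.6  -0.4 109.7] t 23.55 w 0.0855 F [-0.66  0.64  0.05]
(0.5365, -0.189, 0.14, 109.7) ([-0.131, 0.003, 0.128], np.float64(-0.0001))
(0.5365, -0.189, 0.065, 109.7) ([-0.134, -0.001, 0.628], np.float64(-0.0001))
```

Emit:
servo_tool(
  increments=[
    [[-0.1, 0, 0], 0],
    [[-0.131, 0, 0.06], 0],
    [[-0.131, 0, 0.13], 0],
    [[-0.131, 0, 0.21], 0],
    [[-0.132, 0, 0.3], 0],
    [[-0.133, 0, 0.4], 0],
    [[-0.133, 0, 0.5], 0],
    [[-0.134, 0, 0.58], 0],
    [[-0.134, 0, 0.628], 0],
    [[-0.134, 0, 0.628], 0],
    [[-0.134, 0, 0.628], 0],
  ],
)

```text
t: 24.65
eef_pos: [0.5367, -0.1889, 0.0649]
tcp_rot: [179.6, -0.4, 109.7]
ft_force: [0.9, 0.5, 0.0]
width: 0.0855
```

Emit:
servo_tool(
  increments=[
    [[0, 0, 0], 0],
    [[0, 0, 0], 0],
    [[0, 0, 0], 0],
    [[0, 0, 0], 0],
    [[0, 0, 0], 0],
    [[0, 0, 0], 0],
    [[0, 0, 0], 0],
    [[0, 0, 0], 0],
  ],
  hand=1,
)

```text
t: 25.45
eef_pos: [0.537, -0.1892, 0.0655]
tcp_rot: [179.6, -0.4, 109.7]
ft_force: [-1.0, -0.5, 6.0]
width: 0.0344
```

Gripped red at z=0.0655. Lifting.

Emit:
servo_tool(
  increments=[
    [[0, 0, -0.03], 0],
    [[0, 0, -0.08], 0],
    [[0, 0, -0.16], 0],
    [[0, 0, -0.26], 0],
    [[0, 0, -0.36], 0],
    [[0, 0, -0.47], 0],
    [[0, 0, -0.58], 0],
    [[0, 0, -0.69], 0],
    [[0, 0, -0.77], 0],
    [[0, 0, -0.8], 0],
    [[0, 0, -0.8], 0],
  ],
)

```text
t: 26.55
eef_pos: [0.5367, -0.1904, 0.1863]
tcp_rot: [179.5, -0.3, 109.7]
ft_force: [0.4, 0.5, 0.5]
width: 0.035
```

```bash
python3 -c "
from h import *
goto((*well(2).round(4),.186,79.2))"
```

```text
pos [ 0.5367 -0.1904  0.1863] [179.5  -0.3 109.7] t 26.55 w 0.035 F [0.38 0.49 0.46]
(np.float64(0.5555), np.float64(0.2004), 0.186, 79.2) ([2.411, 0.995, 0.023], np.float64(0.0846))
```

Emit:
servo_tool(
  increments=[
    [[0.05, 0.02, 0], 0.005],
    [[0.15, 0.06, 0], 0.013],
    [[0.3, 0.12, 0], 0.025],
    [[0.46, 0.19, 0], 0.037],
    [[0.62, 0.26, 0], 0.05],
    [[0.78, 0.32, 0], 0.062],
    [[0.9, 0.37, 0], 0.073],
    [[0.97, 0.4, 0.01], 0.08],
    [[1, 0.41, 0.01], 0.084],
    [[1, 0.41, 0.01], 0.0846],
  ],
)

```text
t: 27.55
eef_pos: [0.5433, -0.0274, 0.1851]
tcp_rot: [179.9, -0.5, 79.3]
ft_force: [-0.5, -0.9, -1.5]
width: 0.0345
```

```bash
python3 -c "
from h import *
goto((*well(2).round(4),.186,79.2))"
```

```text
pos [ 0.5433 -0.0274  0.1851] [179.9  -0.5  79.3] t 27.55 w 0.0345 F [-0.49 -0.88 -1.53]
(np.float64(0.5555), np.float64(0.2004), 0.186, 79.2) ([1.507, -0.202, 0.007], np.float64(0.0002))
```

Emit:
servo_tool(
  increments=[
    [[0.05, 0, 0], 0],
    [[0.15, -0.02, 0], 0],
    [[0.3, -0.04, 0], 0],
    [[0.46, -0.06, 0], 0],
    [[0.62, -0.08, 0], 0],
    [[0.78, -0.1, 0], 0],
    [[0.9, -0.12, 0], 0],
    [[0.97, -0.13, 0], 0],
    [[1, -0.134, 0], 0],
    [[1, -0.134, 0], 0],
  ],
)

```text
t: 28.55
eef_pos: [0.5513, 0.1241, 0.1863]
tcp_rot: [179.9, -0.5, 79.3]
ft_force: [-0.6, -0.4, -0.8]
width: 0.0343
```

```bash
python3 -c "
from h import *
goto((*well(2).round(4),.186,79.2))"
```

```text
pos [0.5513 0.1241 0.1863] [179.9  -0.5  79.3] t 28.55 w 0.0343 F [-0.62 -0.37 -0.78]
(np.float64(0.5555), np.float64(0.2004), 0.186, 79.2) ([0.505, -0.066, 0.006], np.float64(0.0004))
```

Emit:
servo_tool(
  increments=[
    [[0.05, 0, 0], 0],
    [[0.15, -0.02, 0], 0],
    [[0.28, -0.04, 0], 0],
    [[0.4, -0.05, 0], 0],
    [[0.48, -0.06, 0], 0],
    [[0.505, -0.066, 0.006], 0],
    [[0.505, -0.066, 0.006], 0],
    [[0.505, -0.066, 0.006], 0],
  ],
)

```text
t: 29.35
eef_pos: [0.5554, 0.2, 0.1859]
tcp_rot: [179.9, -0.5, 79.3]
ft_force: [-0.2, 0.2, -0.4]
width: 0.0346
```

```bash
python3 -c "
from h import *
goto((*well(2).round(4),.092,79.2))"
```

```text
pos [0.5554 0.2    0.1859] [179.9  -0.5  79.3] t 29.35 w 0.0346 F [-0.17  0.24 -0.4 ]
(np.float64(0.5555), np.float64(0.2004), 0.092, 79.2) ([-0.002, -0.001, 0.626], np.float64(0.0004))
```

Emit:
servo_tool(
  increments=[
    [[0, 0, 0.06], 0],
    [[0, 0, 0.15], 0],
    [[0, 0, 0.25], 0],
    [[0, 0, 0.35], 0],
    [[0, 0, 0.45], 0],
    [[0, 0, 0.55], 0],
    [[0, 0, 0.61], 0],
    [[0, 0, 0.626], 0],
    [[0, 0, 0.626], 0],
    [[0, 0, 0.626], 0],
  ],
)

```text
t: 30.35
eef_pos: [0.5561, 0.2007, 0.0924]
tcp_rot: [179.8, -0.5, 79.3]
ft_force: [0.5, -1.1, -0.6]
width: 0.0351
```

Run:
```python
from h import *
from plant import *
goto((*well(2).round(4),.0597,79.2))
d=read_camera("scene"); im=d["pixels"][:,:,::-1]
cv2.imwrite("pics/z11.png",cv2.resize(im[130:280,240:440],None,fx=4,fy=4,interpolation=cv2.INTER_CUBIC))
```

```text
pos [0.5561 0.2007 0.0924] [179.8  -0.5  79.3] t 30.35 w 0.0351 F [ 0.46 -1.12 -0.62]
(np.float64(0.5555), np.float64(0.2004), 0.0597, 79.2) ([-0.005, -0.004, 0.218], np.float64(0.0003))
```

View pics/z11.png

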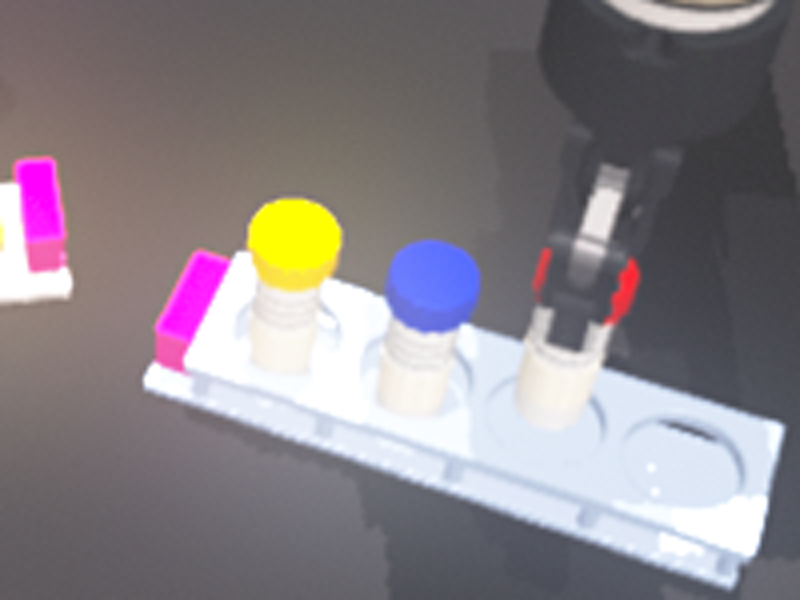

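Red's foot at (553,410) is over well 3 (545,415). Lowering.

Emit:
servo_tool(
  increments=[
    [[-0.005, -0.004, 0.05], 0],
    [[-0.005, -0.004, 0.1], 0],
    [[-0.005, -0.004, 0.15], 0],
    [[-0.005, -0.004, 0.18], 0],
    [[-0.005, -0.004, 0.2], 0],
    [[-0.005, -0.004, 0.21], 0],
    [[-0.005, -0.004, 0.217], 0],
    [[-0.005, -0.004, 0.222], 0],
    [[-0.005, -0.004, 0.222], 0],
    [[-0.005, -0.004, 0.222], 0],
  ],
)

```text
t: 31.4
eef_pos: [0.5558, 0.2005, 0.0597]
tcp_rot: [179.8, -0.5, 79.3]
ft_force: [-1.0, -0.3, 1.8]
width: 0.0347
```

Emit:
servo_tool(
  increments=[
    [[0, 0, 0.005], 0],
    [[0, 0, 0.006], 0],
    [[0, 0, 0.006], 0],
  ],
)

```text
t: 31.7
eef_pos: [0.5558, 0.2006, 0.0596]
tcp_rot: [179.8, -0.5, 79.3]
ft_force: [-1.7, -0.8, 5.1]
width: 0.0348
```

Emit:
servo_tool(
  increments=[
    [[0, 0, 0], 0],
    [[0, 0, 0], 0],
    [[0, 0, 0], 0],
    [[0, 0, 0], 0],
    [[0, 0, 0], 0],
    [[0, 0, 0], 0],
    [[0, 0, 0], 0],
  ],
  hand=-1,
)

```text
t: 32.4
eef_pos: [0.5558, 0.2006, 0.0595]
tcp_rot: [179.8, -0.5, 79.3]
ft_force: [-0.1, 0.6, 0.1]
width: 0.0854
```

Emit:
servo_tool(
  increments=[
    [[0, 0, -0.15], 0],
    [[0, 0, -0.3], 0],
    [[0, 0, -0.5], 0],
    [[0, 0, -0.7], 0],
    [[0, 0, -0.8], 0],
    [[0, 0, -0.8], 0],
  ],
)

```text
t: 33.0
eef_pos: [0.557, 0.1999, 0.1822]
tcp_rot: [179.5, -0.6, 79.3]
ft_force: [-0.5, 0.4, 0.2]
width: 0.0854
```

Run:
```python
from h import *
from plant import *
goto((.5588,-.2395,.18,109.7))
d=read_camera("scene"); im=d["pixels"][:,:,::-1]
cv2.imwrite("pics/z12.png",cv2.resize(im[130:280,100:440],None,fx=2.3,fy=2.3,interpolation=cv2.INTER_CUBIC))
```

```text
pos [0.557  0.1999 0.1822] [179.5  -0.6  79.3] t 33.0 w 0.0854 F [-0.55  0.4   0.25]
(0.5588, -0.2395, 0.18, 109.7) ([-2.877, 0.554, -0.012], np.float64(-0.0843))
```

View pics/z12.png

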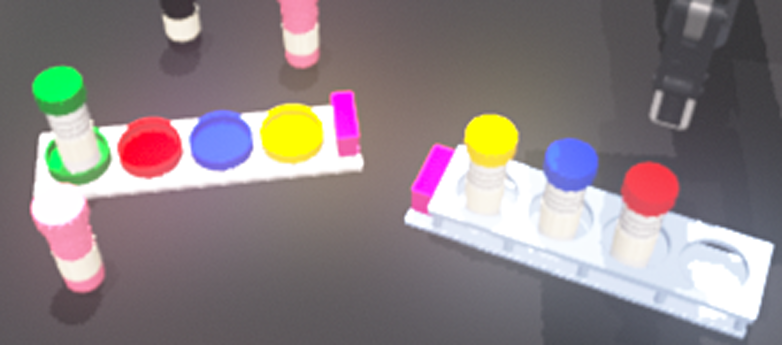

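Red is in well 3 (640,215). Next is green, checking pink tube clearance on the way.

Emit:
servo_tool(
  increments=[
    [[-0.2, 0.04, 0], -0.017],
    [[-0.45, 0.09, 0], -0.034],
    [[-0.7, 0.13, 0], -0.051],
    [[-0.95, 0.18, 0], -0.068],
    [[-1, 0.19, 0], -0.084],
    [[-1, 0.19, 0], -0.084],
  ],
)

```text
t: 33.65
eef_pos: [0.555, 0.0454, 0.1775]
tcp_rot: [179.6, -0.4, 109.4]
ft_force: [-0.9, 0.1, 0.7]
width: 0.0853
```

```bash
python3 -c "
from h import *
goto((.5588,-.2395,.17,109.7))
T=np.load('top0.npz');S=np.load('scene0.npz')
P,e=tri(T,(347,132),S,(127,219));print(P,e)
d=P[:2]-[.5588,-.2395];a=np.radians(19.7);print('across',d@[np.cos(a),np.sin(a)],'along',d@[-np.sin(a),np.cos(a)])
"
```

```text
pos [0.555  0.0454 0.1775] [179.6  -0.4 109.4] t 33.65 w 0.0853 F [-0.92  0.08  0.71]
(0.5588, -0.2395, 0.17, 109.7) ([-1.8, -0.607, 0.033], np.float64(-0.0009))
[ 0.65580363 -0.1960069   0.0892675 ] 0.0008737864371724621
across 0.10598737342387414 along 0.008248005421023413
```

Pink tube edge is about 88 mm across from green and the finger backs reach 57 mm, so it is clear.

Emit:
servo_tool(
  increments=[
    [[-0.22, -0.07, 0], 0],
    [[-0.45, -0.15, 0], 0],
    [[-0.7, -0.24, 0], -0.001],
    [[-0.95, -0.32, 0], -0.001],
    [[-1, -0.337, 0], -0.001],
    [[-1, -0.337, 0], -0.001],
  ],
)

```text
t: 34.25
eef_pos: [0.5568, -0.113, 0.1751]
tcp_rot: [179.6, -0.5, 109.6]
ft_force: [0.3, 0.8, -0.3]
width: 0.0855
```

```bash
python3 -c "
from h import *
goto((.5588,-.2395,.17,109.7))"
```

```text
pos [ 0.5568 -0.113   0.1751] [179.6  -0.5 109.6] t 34.25 w 0.0855 F [ 0.35  0.79 -0.34]
(0.5588, -0.2395, 0.17, 109.7) ([-0.799, -0.27, 0.026], np.float64(-0.0004))
```

Emit:
servo_tool(
  increments=[
    [[-0.2, -0.07, 0], 0],
    [[-0.42, -0.14, 0.01], 0],
    [[-0.62, -0.21, 0.02], 0],
    [[-0.76, -0.26, 0.026], 0],
    [[-0.799, -0.27, 0.026], 0],
    [[-0.799, -0.27, 0.026], 0],
    [[-0.799, -0.27, 0.026], 0],
    [[-0.799, -0.27, 0.026], 0],
  ],
)

```text
t: 35.05
eef_pos: [0.5587, -0.2374, 0.1699]
tcp_rot: [179.7, -0.5, 109.7]
ft_force: [-0.5, 0.1, 0.2]
width: 0.0857
```

```bash
python3 -c "
from h import *
goto((.5588,-.2395,.065,109.7))"
```

```text
pos [ 0.5587 -0.2374  0.1699] [179.7  -0.5 109.7] t 35.05 w 0.0857 F [-0.49  0.12  0.22]
(0.5588, -0.2395, 0.065, 109.7) ([-0.02, -0.008, 0.699], np.float64(-0.0001))
```

Emit:
servo_tool(
  increments=[
    [[-0.015, -0.005, 0.08], 0],
    [[-0.015, -0.005, 0.17], 0],
    [[-0.015, -0.005, 0.26], 0],
    [[-0.015, -0.005, 0.36], 0],
    [[-0.015, -0.005, 0.46], 0],
    [[-0.015, -0.005, 0.55], 0],
    [[-0.02, -0.008, 0.63], 0],
    [[-0.02, -0.008, 0.68], 0],
    [[-0.02, -0.008, 0.699], 0],
    [[-0.02, -0.008, 0.699], 0],
    [[-0.02, -0.008, 0.699], 0],
  ],
)

```text
t: 36.15
eef_pos: [0.5592, -0.2397, 0.0655]
tcp_rot: [179.6, -0.5, 109.7]
ft_force: [-0.6, 0.1, 0.5]
width: 0.0856
```

Emit:
servo_tool(
  increments=[
    [[0, 0, 0], 0],
    [[0, 0, 0], 0],
    [[0, 0, 0], 0],
    [[0, 0, 0], 0],
    [[0, 0, 0], 0],
    [[0, 0, 0], 0],
    [[0, 0, 0], 0],
    [[0, 0, 0], 0],
  ],
  hand=1,
)

```text
t: 36.95
eef_pos: [0.5595, -0.2399, 0.066]
tcp_rot: [179.6, -0.5, 109.7]
ft_force: [-0.4, -0.5, 5.2]
width: 0.0346
```

Gripped green at z=0.066. Lifting.

Emit:
servo_tool(
  increments=[
    [[0, 0, -0.03], 0],
    [[0, 0, -0.08], 0],
    [[0, 0, -0.16], 0],
    [[0, 0, -0.26], 0],
    [[0, 0, -0.36], 0],
    [[0, 0, -0.47], 0],
    [[0, 0, -0.58], 0],
    [[0, 0, -0.69], 0],
    [[0, 0, -0.77], 0],
    [[0, 0, -0.8], 0],
    [[0, 0, -0.8], 0],
  ],
)

```text
t: 38.05
eef_pos: [0.5593, -0.2413, 0.1869]
tcp_rot: [179.5, -0.4, 109.7]
ft_force: [-0.3, -0.3, -0.7]
width: 0.0347
```

```bash
python3 -c "
from h import *
goto((*well(3).round(4),.186,79.2))"
```

```text
pos [ 0.5593 -0.2413  0.1869] [179.5  -0.4 109.7] t 38.05 w 0.0347 F [-0.35 -0.31 -0.74]
(np.float64(0.5663), np.float64(0.2573), 0.186, 79.2) ([3.115, 1.162, 0.036], np.float64(0.0846))
```

Emit:
servo_tool(
  increments=[
    [[0.05, 0.02, 0], 0.005],
    [[0.15, 0.06, 0], 0.013],
    [[0.3, 0.11, 0], 0.025],
    [[0.46, 0.17, 0], 0.037],
    [[0.62, 0.23, 0], 0.05],
    [[0.78, 0.29, 0], 0.062],
    [[0.9, 0.34, 0], 0.073],
    [[0.97, 0.36, 0.01], 0.08],
    [[1, 0.37, 0.01], 0.084],
    [[1, 0.37, 0.01], 0.0846],
  ],
)

```text
t: 39.05
eef_pos: [0.5603, -0.0802, 0.1858]
tcp_rot: [179.9, -0.6, 79.3]
ft_force: [0.0, -0.1, -0.1]
width: 0.0345
```

```bash
python3 -c "
from h import *
goto((*well(3).round(4),.186,79.2))"
```

```text
pos [ 0.5603 -0.0802  0.1858] [179.9  -0.6  79.3] t 39.05 w 0.0345 F [ 0.03 -0.09 -0.1 ]
(np.float64(0.5663), np.float64(0.2573), 0.186, 79.2) ([2.218, -0.38, 0.021], np.float64(0.0002))
```

Emit:
servo_tool(
  increments=[
    [[0.05, 0, 0], 0],
    [[0.15, -0.02, 0], 0],
    [[0.3, -0.05, 0], 0],
    [[0.46, -0.08, 0], 0],
    [[0.62, -0.11, 0], 0],
    [[0.78, -0.13, 0], 0],
    [[0.9, -0.155, 0], 0],
    [[0.97, -0.167, 0.01], 0],
    [[1, -0.171, 0.01], 0],
    [[1, -0.171, 0.01], 0],
  ],
)

```text
t: 40.05
eef_pos: [0.5629, 0.0724, 0.1857]
tcp_rot: [180.0, -0.6, 79.3]
ft_force: [0.1, 0.4, -0.3]
width: 0.0349
```

```bash
python3 -c "
from h import *
goto((*well(3).round(4),.186,79.2))"
```

```text
pos [0.5629 0.0724 0.1857] [180.   -0.6  79.3] t 40.05 w 0.0349 F [ 0.1   0.42 -0.3 ]
(np.float64(0.5663), np.float64(0.2573), 0.186, 79.2) ([1.216, -0.206, 0.01], np.float64(0.0003))
```

Emit:
servo_tool(
  increments=[
    [[0.05, 0, 0], 0],
    [[0.15, -0.02, 0], 0],
    [[0.3, -0.05, 0], 0],
    [[0.46, -0.08, 0], 0],
    [[0.62, -0.11, 0], 0],
    [[0.78, -0.13, 0], 0],
    [[0.9, -0.155, 0], 0],
    [[0.97, -0.165, 0], 0],
    [[1, -0.169, 0], 0],
    [[1, -0.169, 0], 0],
  ],
)

```text
t: 41.05
eef_pos: [0.5658, 0.2247, 0.1871]
tcp_rot: [180.0, -0.6, 79.4]
ft_force: [-0.5, -0.7, -0.9]
width: 0.0347
```

```bash
python3 -c "
from h import *
goto((*well(3).round(4),.186,79.2))"
```

```text
pos [0.5658 0.2247 0.1871] [180.   -0.6  79.4] t 41.05 w 0.0347 F [-0.5  -0.68 -0.9 ]
(np.float64(0.5663), np.float64(0.2573), 0.186, 79.2) ([0.214, -0.037, 0.009], np.float64(0.0004))
```

Emit:
servo_tool(
  increments=[
    [[0.06, -0.01, 0], 0],
    [[0.13, -0.02, 0], 0],
    [[0.19, -0.03, 0], 0],
    [[0.214, -0.037, 0], 0],
    [[0.214, -0.037, 0], 0],
    [[0.214, -0.037, 0], 0],
  ],
)

```text
t: 41.65
eef_pos: [0.5661, 0.2573, 0.1873]
tcp_rot: [180.0, -0.5, 79.4]
ft_force: [0.0, 0.3, -0.9]
width: 0.0349
```

```bash
python3 -c "
from h import *
goto((*well(3).round(4),.092,79.2))"
```

```text
pos [0.5661 0.2573 0.1873] [180.   -0.5  79.4] t 41.65 w 0.0349 F [ 0.02  0.34 -0.93]
(np.float64(0.5663), np.float64(0.2573), 0.092, 79.2) ([-0.006, 0.001, 0.636], np.float64(0.0005))
```

Emit:
servo_tool(
  increments=[
    [[0, 0, 0.06], 0],
    [[0, 0, 0.15], 0],
    [[0, 0, 0.25], 0],
    [[0, 0, 0.35], 0],
    [[0, 0, 0.45], 0],
    [[0, 0, 0.55], 0],
    [[-0.006, 0, 0.62], 0],
    [[-0.006, 0, 0.636], 0],
    [[-0.006, 0, 0.636], 0],
    [[-0.006, 0, 0.636], 0],
  ],
)

```text
t: 42.65
eef_pos: [0.5667, 0.2574, 0.0924]
tcp_rot: [179.9, -0.6, 79.4]
ft_force: [-0.1, -0.5, -1.7]
width: 0.0348
```

Run:
```python
from h import *
from plant import *
goto((*well(3).round(4),.0602,79.2))
d=read_camera("scene"); im=d["pixels"][:,:,::-1]
cv2.imwrite("pics/z13.png",cv2.resize(im[130:280,260:460],None,fx=4,fy=4,interpolation=cv2.INTER_CUBIC))
```

```text
pos [0.5667 0.2574 0.0924] [179.9  -0.6  79.4] t 42.65 w 0.0348 F [-0.05 -0.55 -1.69]
(np.float64(0.5663), np.float64(0.2573), 0.0602, 79.2) ([-0.004, -0.003, 0.215], np.float64(0.0005))
```

View pics/z13.png

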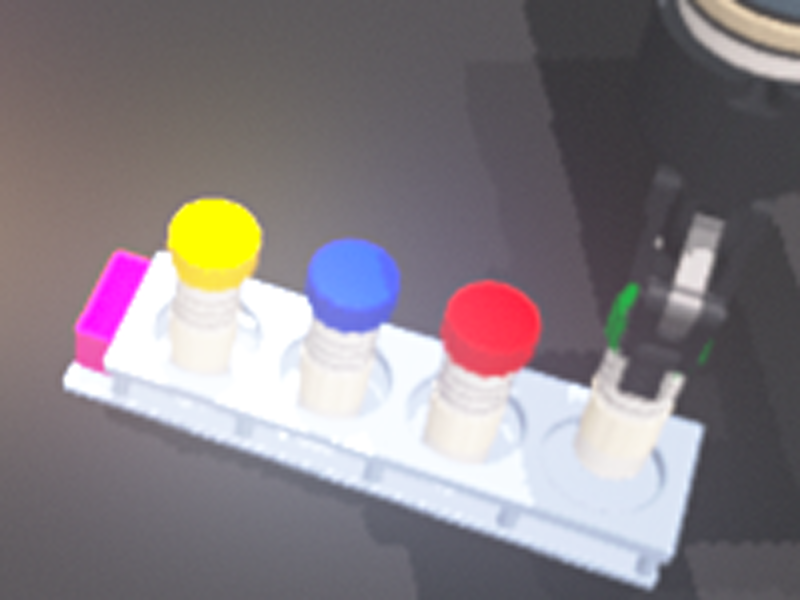

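Run:
```python
from h import *
S=np.load("scene0.npz")
print(onz(S,260+613/4,130+460/4,.038),onz(S,260+603/4,130+463/4,.03),well(3))
```

```text
[0.57071917 0.26078612 0.038     ] [0.56716939 0.25859571 0.03      ] [0.56634913 0.25733862]
```

Green's foot is about 3 mm off in x and y from the well centre, well inside tolerance. I'll nudge it while lowering.

Emit:
servo_tool(
  increments=[
    [[-0.01, -0.01, 0.04], 0],
    [[-0.015, -0.015, 0.09], 0],
    [[-0.015, -0.015, 0.14], 0],
    [[-0.015, -0.015, 0.17], 0],
    [[-0.015, -0.015, 0.19], 0],
    [[-0.015, -0.015, 0.205], 0],
    [[-0.015, -0.015, 0.213], 0],
    [[-0.015, -0.015, 0.22], 0],
    [[-0.015, -0.015, 0.22], 0],
    [[-0.015, -0.015, 0.22], 0],
  ],
)

```text
t: 43.7
eef_pos: [0.5645, 0.2561, 0.06]
tcp_rot: [179.9, -0.6, 79.4]
ft_force: [-0.8, -0.2, 2.1]
width: 0.0344
```

Emit:
servo_tool(
  increments=[
    [[0, 0, 0.005], 0],
    [[0, 0, 0.006], 0],
    [[0, 0, 0.006], 0],
  ],
)

```text
t: 44.0
eef_pos: [0.5646, 0.2563, 0.06]
tcp_rot: [179.8, -0.6, 79.4]
ft_force: [-2.5, 0.6, 6.0]
width: 0.0347
```

Emit:
servo_tool(
  increments=[
    [[0, 0, 0], 0],
    [[0, 0, 0], 0],
    [[0, 0, 0], 0],
    [[0, 0, 0], 0],
    [[0, 0, 0], 0],
    [[0, 0, 0], 0],
    [[0, 0, 0], 0],
  ],
  hand=-1,
)

```text
t: 44.7
eef_pos: [0.5645, 0.2562, 0.0599]
tcp_rot: [179.8, -0.6, 79.4]
ft_force: [0.2, 0.3, 0.3]
width: 0.0857
```

Emit:
servo_tool(
  increments=[
    [[0, 0, -0.15], 0],
    [[0, 0, -0.3], 0],
    [[0, 0, -0.5], 0],
    [[0, 0, -0.7], 0],
    [[0, 0, -0.9], 0],
    [[0, 0, -1], 0],
    [[0, 0, -1], 0],
  ],
)

```text
t: 45.4
eef_pos: [0.5655, 0.2552, 0.2129]
tcp_rot: [179.5, -0.8, 79.4]
ft_force: [-0.5, 0.1, -0.7]
width: 0.0853
```

Emit:
servo_tool(
  increments=[
    [[-0.2, -0.3, 0], 0],
    [[-0.4, -0.6, 0], 0],
    [[-0.6, -0.9, 0], 0],
    [[-0.8, -1, 0], 0],
    [[-1, -1, 0], 0],
    [[-1, -1, 0], 0],
    [[-1, -1, 0], 0],
  ],
)

```text
t: 46.1
eef_pos: [0.3905, 0.1352, 0.2091]
tcp_rot: [179.5, -0.8, 79.3]
ft_force: [0.3, 0.6, 0.5]
width: 0.0851
```

Run:
```python
from h import *
from plant import *
goto()
D={}
for n in("scene","top"):
    d=read_camera(n); D[n]=d; im=d["pixels"][:,:,::-1]
    im=im[130:280,260:460] if n=="scene" else im[130:280,100:300]
    cv2.imwrite(f"pics/f_{n}.png",cv2.resize(im,None,fx=2 ,fy=2,interpolation=cv2.INTER_CUBIC))
cv2.imwrite("pics/f.png",np.hstack([cv2.imread("pics/f_scene.png"),cv2.imread("pics/f_top.png")]))
a=np.radians(79.2);u=np.array([np.cos(a),np.sin(a)]);v=np.array([u[1],-u[0]])
for i,(c,lo,hi) in enumerate((("y",(28,200,250),(31,255,255)),("b",(108,150,200),(122,255,255)),("r",(0,200,200),(5,255,255)),("g",(60,200,150),(72,255,255)))):
  for n in D:
    h=cv2.cvtColor(D[n]["pixels"],cv2.COLOR_RGB2HSV); m=cv2.inRange(h,lo,hi)
    if n=="scene": m[:,:280]=0
    else: m[:,255:]=0
    k,l,st,ce=cv2.connectedComponentsWithStats(m)
    if k<2: print(c,n,"none");continue
    j=1+np.argmax(st[1:,4]); P=onz(D[n],*ce[j],.096)[:2]-well(i)
    print(c,n,st[j,4],"along %.1f across %.1f mm"%(1e3*P@u,1e3*P@v))
```

```text
pos [0.3905 0.1352 0.2091] [179.5  -0.8  79.3] t 46.1 w 0.0851 F [0.31 0.56 0.53]
y scene 289 along -1.7 across 1.0 mm
y top 193 along -1.6 across 1.2 mm
b scene 300 along 0.5 across 0.1 mm
b top 203 along 0.3 across -0.0 mm
r scene none
r top 132 along -0.1 across -1.8 mm
g scene 151 along -5.6 across 0.4 mm
g top 204 along -0.9 across -1.0 mm
```

View pics/f.png

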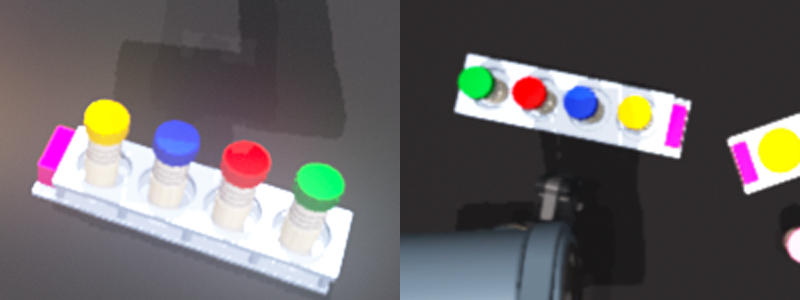

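All four tubes stand upright in wells 1–4 (scene crop caps at 107,120; 177,142; 245,163; 320,187). The caps are within 2 mm of the well centres in the top view. Handing in.

```bash
python3 -c "
from plant import *
print(sign_off())"
```

```text
the job is handed in; nothing more can be done
None
```

I moved all four tubes into the rack in the strip's order, counted from the magenta block: yellow, blue, red, green in wells 1–4. Each was lowered until a light floor contact (4–6 N) and then released. I handed the job in at about 46 s; no verdict was reported.

**Last checks:** The final pictures show all four tubes upright, with the gripper open and clear of them. In the top view the caps are within 2 mm of the well centres.

**Failures and disagreements:**
- **First grasp:** The first attempt on yellow closed on top of its cap, pushing with about 16 N. The fingertips were about 26 mm higher than the stated tool geometry. I measured that offset in the images and from the contact height, and the next four grasps all held the first time.
- **Scene-view check:** The colour mask found no red cap and only part of the green one (it read -5.6 mm along the row). For those two I relied on the top view and on how the picture looked.

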